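# Free the stuck inner tin from its nest and rack it

## Task

The smallest rectangular tin is stuck in the nest of tins, where only its two short ends can be reached: pull it straight up out of the nest, stand it on the wooden board and let go, then take it again by its long sides, the only way it fits, and set it flat in the wooden rack's bay that has no tin in it. A spice jar is standing in that bay: move it to the board, where it stays. Keep the tin and the jar upright throughout and leave the other things on the worktop where they are.

Things in the scene. Friction and masses are not known exactly. Their poses are not given: they have to be found in the camera images.
- tin_center (a point): centre (half-way up) of the small open steel tin, 60 (x) x 46 (y) x 50 mm high, 0.1 to 0.21 kg. It starts in the nest, underside 6 mm above the worktop, held by sprung strips on its long sides: it needs a straight upward pull of about 7 to 11 N for 28 mm, then comes free. There it can be gripped only by its short ends (60 mm apart, along x), above 18 mm from the worktop.
- nest_floor (a point): middle of the nest's floor, 6 mm above the worktop; x along the nest, z up. The nest is two larger tins inside one another, 82 (x) x 76 mm, fixed: its long walls rise to 55 mm and hide the small tin's long sides; its short end walls are cut down to 18 mm so that fingers reach the small tin's ends.
- bay (a point): middle of the floor of the rack's bay that has no tin, 6 mm above the worktop; y along the rack. 68 mm long (y) between end walls up to 46 mm, 52 mm wide (x) between lips up to 14 mm: the small tin goes in with its length along y, held by its long sides. The fixed wooden rack is 62 x 154 mm; its other bay, 74 mm away to -y, holds a like tin, top at 56 mm.
- jar_center (a point): centre (half-way up) of the spice jar with a lid, 45 mm across and 100 mm high, 0.11 kg, its axis z up; at the start it stands in the rack's bay with its foot 6 mm above the worktop.
- board_top (a point): middle of the top of the fixed wooden board, 95 mm (x) by 270 mm (y), its top 8 mm above the worktop, empty at the start. There is room for the jar near one end and the tin near the other; the jar is taller, so leave room beside it for the hand.
- tea_light_center (a point): centre of a small candle in a metal cup, 38 mm across, 15 mm high, loose between the board and the things behind it; a bystander.
- tin_half_center (a point): centre of a round food can, 75 mm across, 58 mm high, loose behind the nest and the rack; a bystander. Other bystanders do not move: a mug, garlic, yellow tub and bowl at the back, a lemon beyond the left end of the board, chopsticks beyond it.

How it is judged:
By the outcome, as a careful person would: the job done as asked, in the order asked, and still so for the second after the job is handed in, with the robot touching nothing.
It also fails if it takes over 67 s, if anything falls off the work surface, if the arm or the gripper's body presses on something with over 40 N, if the wrist force passes 120 N, or if a joint passes its speed limit or range.

## Robot

A 6-joint arm with a two-finger parallel gripper is mounted at the origin on a cart in front of the work surface, level with it; the furniture and walls round the work are solid. World frame = base frame: x ahead of the robot, y to its left, z up, the work surface at z = 0. Lengths are in m, angles in rad, forces in N, time in s.
With the tool pointing down it reaches from about 0.275 to 0.875 m from the base axis. Payload 12.5 kg.
Tool frame: the origin (TCP) lies at the centre of the arm's flange, where the gripper is bolted on; the fingertips stand 173 mm ahead of it and the grasp point (between the pads) lies 155 mm ahead of it; y points along the fingers, z is the direction in which the jaws open and shut, and the axes are right-handed (so a half turn about y gives the same grasp; the last joint's range is limited). The gripper opens to 85 mm and grips with 20 to 120 N. Pads are 22 mm wide; open, the fingers measure 114 mm over their backs; the gripper's body (76 mm by 85 mm) begins 54 mm behind the grasp point. The pads swing forward as they close: fully open they stand 13 mm farther back than shut.
Start: joints at [1.063, 0.351, 1.652, -0, 1.139, -0.085], TCP at [0.226, 0.502, 0.405] pointing down, gripper open.
Joint ranges: [-2.75, 2.75], [-0.79, 2.1], [0.01, 2.65], [-1.57, 4.71], [0.07, 3.14], [-2.87, 2.87]. Speed limits (rad/s): [2.22, 2.22, 2.79, 3.14, 3.14, 3.14].

## Interface

Orientations are given as a rotation vector (axis times angle).
In Python, from rig import observe, read_camera, env gives the robot as it stands.
- The arm moves only by the tool apply_moves, never from a script. Its arguments are lists of equal length, an entry for each row: "delta_pos": the shift along the tool's x, y, z each as a share of 20 cm, from -1 to 1, a list of three; "turn": the turn about the tool's y as a share of 2 pi rad, from -1 to 1. In form: {"delta_pos": [[x, y, z], ...], "turn": [turn, ...]}. A call has 1 to 12 rows; each row is the pose to reach, as a shift and turn from the pose commanded when the call began, along the tool's axes at that moment, turning the shorter way round; what a row does not reach only later rows make up. A row lasts 1/12 s, in which the tool goes at most 41.7 mm and 7.16 degrees, less where a joint would pass 70% of its speed; a pose out of reach is approached as far as the arm can. A call with a number of a shift or a turn outside -1 to 1 is refused whole. A call with a gripper value outside its range is refused whole. "fingers" is the closure in counts, from 0 (fully open) to 255 (shut), set as the call begins (left out, the last holds). The fingers move at their own pace and stop on an object; "force" is the grip in N (left out, the last holds). Time passes only in rows, so rows that repeat a pose let the fingers close. It gives the time, the measured TCP pose, the force and the opening at its end, in the units of the state.
- observe(): the state, without advancing time (a new reading comes with each control period).
- read_camera(name): name is "side" or "top"; returns a dict with "img" (384x512x3 uint8, red, green, blue), "range_z" (384x512 float32, m along the optical axis (not along the pixel's ray), 0 where there is no reading), "camera_matrix" (3x3 intrinsics, pixels), "distortion" ([k1, k2, p1, p2, k3] as OpenCV has them; the pictures are not rectified), "T" (4x4, takes a point from camera to world coordinates). Camera axes: x right, y up, looking along -z (the intrinsics and any distortion apply to the point x, -y, -z); pixel columns grow to the right and rows downward; lengths in m; the calibration is good to about 2 mm. A picture is of the moment at which its call begins.
- env.hand_in(): hands the job in, once; it reports no verdict.
The state is a dict: "clock": time; "q": joint angles; "qd": joint speeds; "effort": joint torques, N m; "tool_pos": TCP position; "tool_rot": TCP orientation; "ft_force": force on the tool from outside, world axes, zero at the start; "torque": the same for the moment, N m; "opening": finger opening in m.
Only numpy, scipy, OpenCV 4.12 (cv2) and the standard library are available. Lean on these libraries where they do the work, as an engineer would, in place of code of your own. Each camera call takes 0.05 s, during which the arm holds its last target.

## Working session

There is one attempt and no reset: what is moved stays moved. The work goes in short steps, Python scripts to look and compute and a tool call to move; the robot and the scene stay as the last step left them, time stands still between calls to the robot, and variables do not carry over. Pictures are saved under pics/ and viewed, and the job is handed in when it is done.

Besides the shell and the picture viewer there is one more tool, called after "Call:" by a JSON object that holds its "method" and its "body". apply_moves: Moves the arm, as the interface text tells. Its arguments: {"type":"object","properties":{"delta_pos":{"type":"array"},"turn":{"type":"array"},"fingers":{"type":"number"},"force":{"type":"number"}},"required":["delta_pos","turn"]}

```bash
mkdir -p pics; ls; python3 - <<'E'
from rig import observe, read_camera, env
import cv2,numpy as np
np.set_printoptions(precision=4,suppress=True)
s=observe()
for k in s: print(k,np.array(s[k]))
for n in ("side","top"):
    c=read_camera(n); np.savez(f"{n}0.npz",**c)
    cv2.imwrite(f"pics/{n}0.png",c["img"][...,::-1]); print(n,c["camera_matrix"],c["distortion"],c["T"])
E
```

```text
pics
clock 0.0
q [ 1.0634  0.3513  1.6524 -0.      1.1391 -0.0846]
qd [ 0.0006 -0.0008 -0.0014  0.0003 -0.0004  0.0001]
effort [ -0.0023 -50.6107 -29.1394  -0.0002   0.0046  -0.    ]
tool_pos [0.2256 0.5015 0.4041]
tool_rot [-1.5464  0.332  -0.3314]
ft_force [ 0.3563 -0.1422 -0.86  ]
torque [0.0226 0.046  0.0005]
opening 0.08512011211598232
side [[475.6878   0.     259.809 ]
 [  0.     475.6878 191.5027]
 [  0.       0.       1.    ]] [0.0348 0.     0.     0.     0.    ] [[-0.9712  0.1067 -0.2131  0.4079]
 [-0.2372 -0.3442  0.9085  0.6808]
 [ 0.0235  0.9328  0.3595  0.3823]
 [ 0.      0.      0.      1.    ]]
top [[445.0486   0.     251.9945]
 [  0.     445.0486 197.9209]
 [  0.       0.       1.    ]] [0.0047 0.     0.     0.     0.    ] [[ 0.0012  0.9939 -0.1105  0.5086]
 [-1.      0.0018  0.0055 -0.085 ]
 [ 0.0057  0.1105  0.9939  0.9159]
 [ 0.      0.      0.      1.    ]]
```

View pics/side0.png

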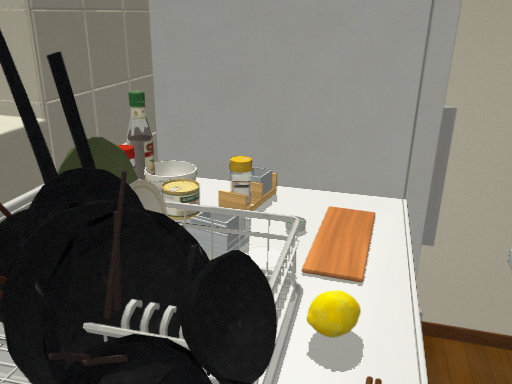

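View pics/top0.png

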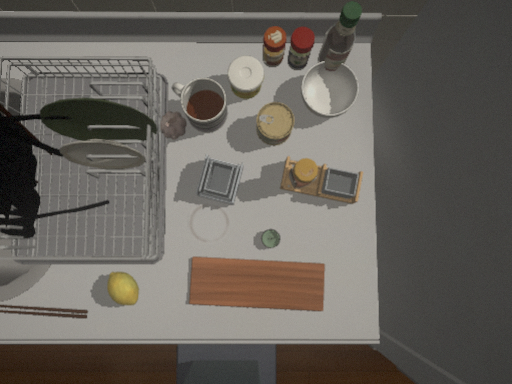

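The side view shows the jar in the rack at about (240,175), the can at (180,197), the board at (340,243) and the lemon; a dish rack partly hides the nest. The top view shows the nest at (220,180), the jar lid at (305,170), the rack at (320,182), the tea light at (270,239) and the board at (258,284).

```bash
cat > h.py <<'E'
import cv2,numpy as np
np.set_printoptions(precision=4,suppress=True)
def load(f): 
    d=np.load(f); return {k:d[k] for k in d.files}
def rays(c,uv):
    p=cv2.undistortPoints(np.float64(uv).reshape(-1,1,2),c["camera_matrix"],c["distortion"]).reshape(-1,2)
    return np.c_[p[:,0],-p[:,1],-np.ones(len(p))]
def plane(c,uv,z):
    d=rays(c,uv)@c["T"][:3,:3].T; o=c["T"][:3,3]
    return o+d*((z-o[2])/d[:,2])[:,None]
def cloud(c):
    h,w=c["range_z"].shape
    uv=np.stack(np.meshgrid(np.arange(w),np.arange(h)),-1).reshape(-1,2)
    P=rays(c,uv)*c["range_z"].reshape(-1,1)
    return (P@c["T"][:3,:3].T+c["T"][:3,3]).reshape(h,w,3)
def proj(c,X):
    T=np.linalg.inv(c["T"]); P=np.atleast_2d(X)@T[:3,:3].T+T[:3,3]
    P=P*[1,-1,-1]
    return cv2.projectPoints(P,np.zeros(3),np.zeros(3),c["camera_matrix"],c["distortion"])[0].reshape(-1,2)
E
python3 - <<'E'
from h import *
c=load("top0.npz"); P=cloud(c); z=P[...,2]
crop=c["img"][130:320,160:390,::-1]
cv2.imwrite("pics/topc.png",cv2.resize(crop,None,fx=3.4,fy=3.1,interpolation=cv2.INTER_CUBIC))
# nest/rack heights
print("z nest row180", (z[180,190:252:2]*1000).round())
print("z nest col220", (z[150:212:2,220]*1000).round())
print("rack row 182",(z[184,278:368:2]*1000).round())
print("table",z[250,180:260:20], "board",z[285,200:320:20], "plate",z[222,190:230:4])
for n,uv in dict(teal=(270,239),jar=(305,170)).items(): print(n,P[uv[1],uv[0]])
E
```

```text
z nest row180 [-2. -5.  0. -2. 42. 33. 56. 22. 54. 30.  7.  7.  8.  6.  8.  8.  8.  7.
  7. 56. 41. 33. 55.  3. 31. -4. -2. -3. -3. -2. -0.]
z nest col220 [-4. -0. -1. -1. -3. 10. 56. 43. 15. 13.  9. 10.  9.  6.  8.  8. 10.  9.
  5.  5. 10. 55. 30. 15.  5. 11.  1. -2. -1. -1.  2.]
rack row 182 [-1. 21. 48.  4.  3.  4.  6. 26. 50. 63. 67. 74. 76. 59. 44. 33.  3.  2.
  5.  5. 19. 45. 47. 34. 55.  8.  7.  7.  9.  8.  7. 12. 12.  5.  7.  8.
  6. 21. 39. 55. 43. 46. -3. -0.  0.]
table [-0.001  -0.0005 -0.0008 -0.0026] board [0.0073 0.0069 0.0095 0.0075 0.0095 0.0096] plate [ 0.0013 -0.0011 -0.0002  0.002   0.9159  0.     -0.0013  0.0001  0.0017
  0.0023]
teal [ 0.5256 -0.1266  0.0111]
jar [ 0.6508 -0.1873  0.1054]
```

View pics/topc.png

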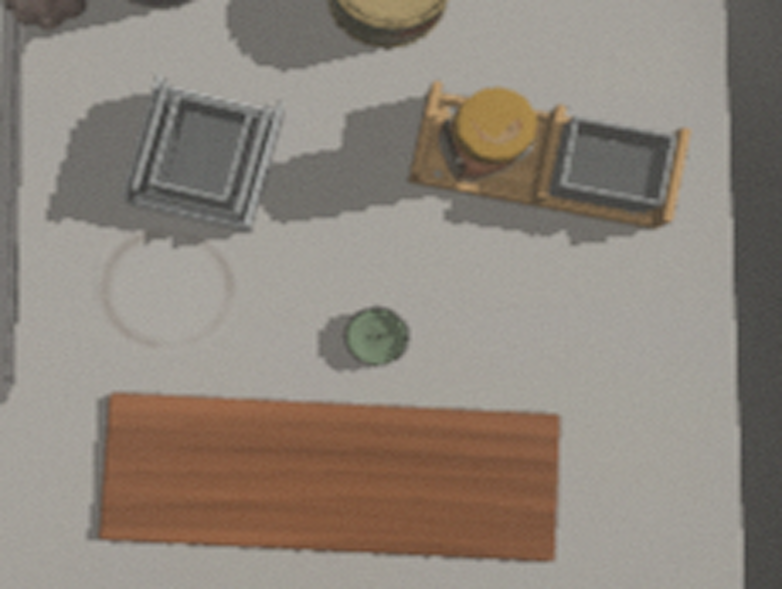

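```bash
python3 - <<'E'
from h import *
c=load("top0.npz")
def crop(n,u0,v0,w,h,f):
    im=cv2.resize(c["img"][v0:v0+h,u0:u0+w,::-1],None,fx=f,fy=f,interpolation=cv2.INTER_CUBIC)
    im=cv2.convertScaleAbs(im,alpha=1.5)
    for k in range(0,w,5): cv2.putText(im,str(u0+k),(k*f,8),0,.3,(0,0,255)); cv2.line(im,(int((k+.5)*f),0),(int((k+.5)*f),h*f),(0,0,255) if k%10==0 else (0,160,0),1) if k%10==0 else 0
    for k in range(0,h,10): cv2.putText(im,str(v0+k),(0,k*f+8),0,.3,(0,0,255)); cv2.line(im,(0,int((k+.5)*f)),(w*f,int((k+.5)*f)),(0,0,255),1)
    cv2.imwrite(f"pics/{n}.png",im)
crop("nest",190,150,60,58,10); crop("rack",276,150,90,58,8)
E
```

```text
(no output)
```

View pics/nest.png

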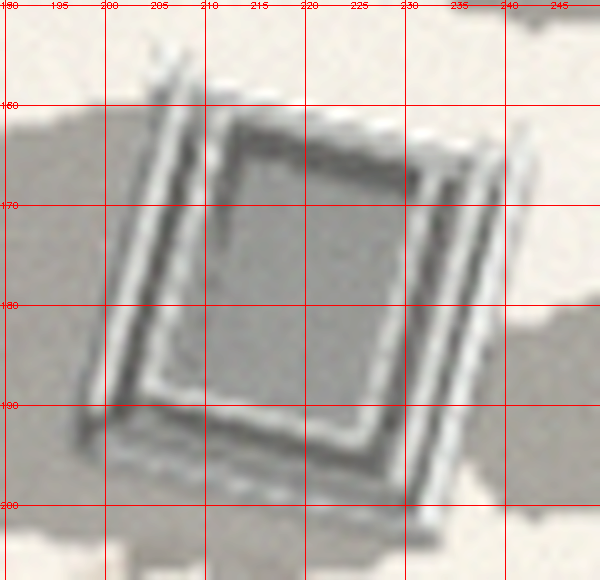

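View pics/rack.png

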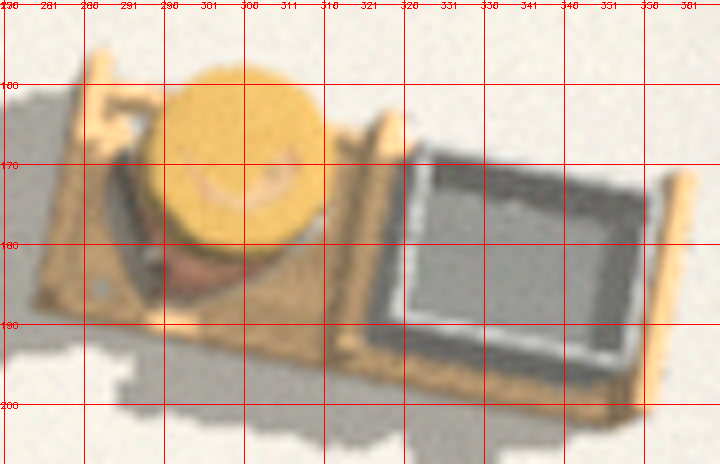

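```bash
python3 - <<'E'
from h import *
c=load("top0.npz")
def rect(name,uv,z):
    X=plane(c,uv,z)[:,:2]; n=np.roll(X,-1,0)-X
    print(name,"c",X.mean(0),"sides mm",np.linalg.norm(n,axis=1)*1000,"ang",np.degrees(np.arctan2(n[:,1],n[:,0])).round(1))
# order TL,BL,BR,TR
rect("tin",[(210.5,160),(203,189.2),(226.8,194.5),(234,166)],.056)
rect("nest",[(207,155.5),(198.2,192),(233.5,202.5),(242.3,164)],.055)
rect("rack46",[(287.5,155.5),(280.5,187.5),(356.3,202.5),(362.8,171)],.046)
rect("rack tin",[(327.5,167.3),(324,189.8),(353.5,195.5),(357,173.5)],.056)
b=plane(c,[(258,284)],.008);print(b)
img=cv2.cvtColor(c["img"],cv2.COLOR_RGB2HSV)
def blob(lo,hi,box):
    u0,v0,u1,v1=box
    m=cv2.inRange(img,lo,hi); k=np.zeros_like(m);k[v0:v1,u0:u1]=m[v0:v1,u0:u1]
    cs,_=cv2.findContours(k,cv2.RETR_EXTERNAL,cv2.CHAIN_APPROX_NONE)
    return max(cs,key=cv2.contourArea)
cb=blob((0,90,50),(25,255,255),(180,250,335,320)); r=cv2.minAreaRect(cb); bx=cv2.boxPoints(r); print(bx); rect("board",bx,.008)
cj=blob((15,150,120),(30,255,255),(285,150,322,188)); (u,v),rad=cv2.minEnclosingCircle(cj); print("lid",u,v,rad,plane(c,[(u,v),(u+rad,v)],.106))
ct=blob((35,25,30),(85,255,255),(255,225,285,252)); (u,v),rad=cv2.minEnclosingCircle(ct); print("tl",u,v,rad,plane(c,[(u,v),(u+rad,v)],.012))
P=cloud(c)
m=(P[...,2]>.045)&(P[...,2]<.07); m[:, :255]=0;m[:,297:]=0;m[145:]=0;m[:98]=0
print("can",P[m][:,:2].mean(0),np.ptp(P[m][:,:2],axis=0),np.median(P[m][:,2]))
m=(P[...,2]>.095)&(P[...,2]<.115);m[:,:285]=0;m[:,325:]=0;m[:150]=0;m[190:]=0
print("jar",P[m].min(0),P[m].max(0),np.median(P[m],0))
# side view
s=load("side0.npz")
for n,X in dict(jartop=[.65,-.187,.106],).items(): print(n,proj(s,X))
hs=cv2.cvtColor(s["img"],cv2.COLOR_RGB2HSV); m=cv2.inRange(hs,(15,150,120),(30,255,255)); k=np.zeros_like(m);k[150:178,225:258]=m[150:178,225:258]
ys,xs=np.nonzero(k);print("side lid",xs.min(),xs.max(),ys.min(),ys.max())
E
```

```text
tin c [ 0.6445 -0.0245] sides mm [59.434  47.5278 57.8925 47.6408] ang [ 166.4 -102.5  -13.7   75.6]
nest c [ 0.6426 -0.0277] sides mm [74.1309 71.8217 77.81   71.4461] ang [ 167.3 -106.5  -12.5   76.4]
rack46 c [ 0.6431 -0.2277] sides mm [ 65.789  151.8165  64.4165 152.2428] ang [ 167.4 -101.2  -13.    78.3]
rack tin c [ 0.6368 -0.2627] sides mm [45.135  58.3561 44.0963 58.8616] ang [ 170.3 -100.9  -10.3   78.1]
[[ 0.4356 -0.1023  0.008 ]]
[[188.8749 303.3562]
 [191.3635 256.4883]
 [324.4572 263.5553]
 [321.9687 310.4232]]
board c [ 0.4369 -0.0997] sides mm [ 92.887  269.3516  92.8841 266.2252] ang [ -2.1 -93.  176.   87.1]Traceback (most recent call last):
  File "<stdin>", line 19, in <module>
  File "<stdin>", line 17, in blob
ValueError: max() iterable argument is empty
```

```bash
python3 - <<'E'
from h import *
c=load("top0.npz")
hsv=cv2.cvtColor(c["img"],cv2.COLOR_RGB2HSV)
print(hsv[168,304],hsv[239,270],hsv[250,230])
def blob(lo,hi,box):
    u0,v0,u1,v1=box
    m=cv2.inRange(hsv,lo,hi); k=np.zeros_like(m);k[v0:v1,u0:u1]=m[v0:v1,u0:u1]
    cs,_=cv2.findContours(k,cv2.RETR_EXTERNAL,cv2.CHAIN_APPROX_NONE)
    return max(cs,key=cv2.contourArea)
h,s,v=map(int,hsv[168,304])
cj=blob((h-4,s-35,v-50),(h+4,255,255),(285,150,322,188)); (u,v),rad=cv2.minEnclosingCircle(cj); print("lid",u,v,rad,plane(c,[(u,v),(u+rad,v)],.106))
h,s,v=map(int,hsv[239,270])
ct=blob((h-12,max(s-35,20),v-60),(h+12,255,255),(255,225,285,252)); (u,v),rad=cv2.minEnclosingCircle(ct); print("tl",u,v,rad,plane(c,[(u,v),(u+rad,v)],.015))
P=cloud(c)
m=(P[...,2]>.045)&(P[...,2]<.07); m[:, :255]=0;m[:,297:]=0;m[145:]=0;m[:98]=0
print("can",P[m].min(0),P[m].max(0))
m=(P[...,2]>.095)&(P[...,2]<.115);m[:,:285]=0;m[:,325:]=0;m[:150]=0;m[190:]=0
print("jar",P[m].min(0),P[m].max(0),np.median(P[m],0))
s=load("side0.npz")
hs=cv2.cvtColor(s["img"],cv2.COLOR_RGB2HSV); print(hs[163,241])
m=cv2.inRange(hs,(15,130,70),(32,255,255)); k=np.zeros_like(m);k[150:178,225:258]=m[150:178,225:258]
ys,xs=np.nonzero(k);print("side lid",xs.min(),xs.max(),ys.min(),ys.max())
print("pred jar top",proj(s,[[.65,-.187,.106]]))
im=cv2.resize(s["img"][140:285,150:400,::-1],None,fx=3.2,fy=3.2,interpolation=cv2.INTER_CUBIC)
cv2.imwrite("pics/sidec.png",im)
E
```

```text
[ 19 140 159] [ 45  44 104] [ 20  14 167]
lid 305.6470642089844 168.64706420898438 12.551715850830078 [[ 0.6532 -0.1885  0.106 ]
 [ 0.6532 -0.2117  0.106 ]]
tl 270.2272644042969 238.22727966308594 9.051158905029297 [[ 0.527  -0.1269  0.015 ]
 [ 0.5271 -0.1452  0.015 ]]
can [ 0.7226 -0.173   0.0455] [ 0.7974 -0.0975  0.0603]
jar [ 0.631 -0.21   0.095] [ 0.6736 -0.1659  0.11  ] [ 0.6524 -0.1876  0.1054]
[ 22 203 148]
side lid 230 251 156 172
pred jar top [[241.6509 157.6938]]
```

View pics/sidec.png

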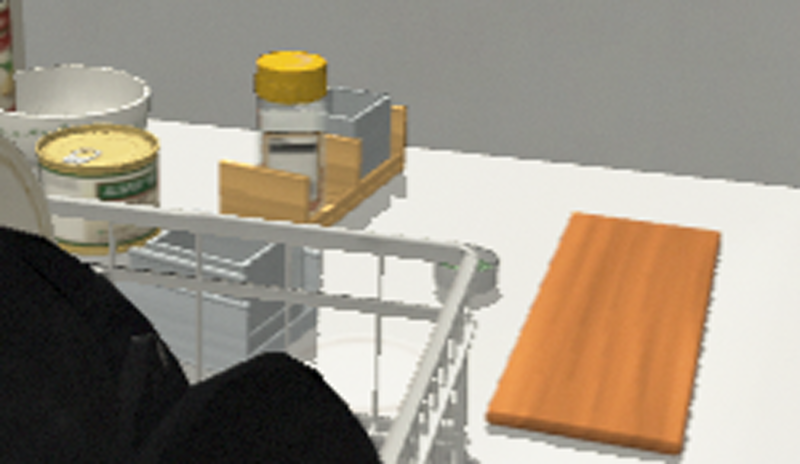

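```bash
cat >> h.py <<'E'
from scipy.spatial.transform import Rotation as Ro
def plan(tgt,yaw=None,s=None):
    """tgt world TCP; yaw: wanted jaw-axis (tool z) yaw deg (mod 180)"""
    from rig import observe
    s=s or observe(); R=Ro.from_rotvec(s["tool_rot"]).as_matrix()
    d=R.T@(np.array(tgt)-np.array(s["tool_pos"]))/.2
    cur=np.degrees(np.arctan2(R[1,2],R[0,2]))
    print("t",round(s["clock"],2),"pos",np.array(s["tool_pos"]),"jaw yaw",round(cur,2),"y axis",R[:,1],"F",np.array(s["ft_force"]),"open",round(s["opening"],4),"q6",round(s["q"][5],2))
    print("delta",d.round(4))
    if yaw is not None:
        # turn about tool y (down) by +a lowers yaw
        dy=(yaw-cur+90)%180-90; print("turn",round(-dy/360,5),"deg",dy)
E
python3 - <<'E'
from h import *
from rig import observe
print(Ro.from_rotvec(observe()["tool_rot"]).as_matrix())
plan([.40,.10,.41],-11.5); plan([.42,-.1,.41],-11.5);plan([.652,-.188,.33],-11.5)
c=load("top0.npz");P=cloud(c)
for y in np.arange(.12,-.12,-.03):
  for x in (.45,.5,.55): 
    m=(abs(P[...,0]-x)<.03)&(abs(P[...,1]-y)<.015)
    if m.any(): print(x,round(y,2),P[m][:,2].max().round(3),end="; ")
E
```

```text
[[ 0.9119 -0.0005  0.4103]
 [-0.4103 -0.0009  0.9119]
 [-0.0001 -1.     -0.001 ]]
t 0.1 pos [0.2256 0.5015 0.4042] jaw yaw 65.78 y axis [-0.0005 -0.0009 -1.    ] F [-0.1696 -0.4796 -0.1946] open 0.0856 q6 -0.08
delta [ 1.6189 -0.0275 -1.4728]
turn 0.21465 deg -77.27504502160308
t 0.1 pos [0.2256 0.5015 0.4042] jaw yaw 65.78 y axis [-0.0005 -0.0009 -1.    ] F [-0.1696 -0.4796 -0.1946] open 0.0856 q6 -0.08
delta [ 2.1204 -0.0267 -2.3437]
turn 0.21465 deg -77.27504502160308
t 0.1 pos [0.2256 0.5015 0.4042] jaw yaw 65.78 y axis [-0.0005 -0.0009 -1.    ] F [-0.1696 -0.4796 -0.1946] open 0.0856 q6 -0.08
delta [ 3.3588  0.3731 -2.2686]
turn 0.21465 deg -77.27504502160308
0.45 0.12 0.036; 0.5 0.12 0.127; 0.55 0.12 0.036; 0.45 0.09 0.014; 0.5 0.09 0.127; 0.55 0.09 0.127; 0.45 0.06 0.003; 0.5 0.06 0.004; 0.55 0.06 0.004; 0.45 0.03 0.012; 0.5 0.03 0.011; 0.55 0.03 0.004; 0.45 0.0 0.012; 0.5 0.0 0.011; 0.55 0.0 0.005; 0.45 -0.03 0.012; 0.5 -0.03 0.012; 0.55 -0.03 0.004; 0.45 -0.06 0.011; 0.5 -0.06 0.011; 0.55 -0.06 0.004; 0.45 -0.09 0.012; 0.5 -0.09 0.916; 0.55 -0.09 0.003;
```

Call:
{"method": "apply_moves", "body": {"delta_pos": [[0.8,0,-0.74],[0.8,0,-0.74],[0.8,0,-0.74],[0.8,0,-0.74],[0.8,0,-0.74],[0.8,0,-0.74],[0.8,0,-0.74]], "turn": [0.107,0.107,0.107,0.107,0.107,0.107,0.107], "fingers": 0, "force": 50}}

```text
clock: 0.68
tool_pos: [0.3115, 0.299, 0.4047]
tool_rot: [-1.396, 0.856, -0.857]
ft_force: [0.6, 0.4, -0.3]
opening: 0.0856
```

```bash
python3 - <<'E'
from h import *
plan([.40,.10,.41],-11.5); plan([.48,-.05,.41],-11.5)
E
```

```text
t 0.68 pos [0.3115 0.299  0.4047] jaw yaw 26.93 y axis [-0.0001 -0.0004 -1.    ] F [ 0.5736  0.3778 -0.3455] open 0.0856 q6 0.19
delta [ 1.0873 -0.0262 -0.0561]
turn 0.10674 deg -38.42610489046106
t 0.68 pos [0.3115 0.299  0.4047] jaw yaw 26.93 y axis [-0.0001 -0.0004 -1.    ] F [ 0.5736  0.3778 -0.3455] open 0.0856 q6 0.19
delta [ 1.9371 -0.026  -0.0391]
turn 0.10674 deg -38.42610489046106
```

Call:
{"method": "apply_moves", "body": {"delta_pos": [[1,0,-0.05],[1,0,-0.05],[1,0,-0.05],[1,0,-0.05],[1,0,-0.05],[1,0,-0.05]], "turn": [0.1067,0.1067,0.1067,0.1067,0.1067,0.1067]}}

```text
clock: 1.18
tool_pos: [0.3953, 0.1156, 0.4047]
tool_rot: [-1.106, 1.356, -1.358]
ft_force: [-1.1, -0.1, 0.2]
opening: 0.0851
```

```bash
python3 - <<'E'
from h import *
plan([.54,-.09,.36],-11.5); plan([.652,-.188,.31],-11.5)
E
```

```text
t 1.18 pos [0.3953 0.1156 0.4047] jaw yaw -11.64 y axis [ 0.0008 -0.0007 -1.    ] F [-1.0624 -0.145   0.2135] open 0.0851 q6 0.38
delta [0.8608 0.225  0.9157]
turn -0.00039 deg 0.1393713905242464
t 1.18 pos [0.3953 0.1156 0.4047] jaw yaw -11.64 y axis [ 0.0008 -0.0007 -1.    ] F [-1.0624 -0.145   0.2135] open 0.0851 q6 0.38
delta [1.2276 0.4757 1.5628]
turn -0.00039 deg 0.1393713905242464
```

Call:
{"method": "apply_moves", "body": {"delta_pos": [[1,0,0.6],[1,0,0.6],[1,0,0.6],[1,0,0.6],[1,0,0.6],[1,0,0.6],[1,0,0.6]], "turn": [0,0,0,0,0,0,0]}}

```text
clock: 1.77
tool_pos: [0.4742, -0.1037, 0.4044]
tool_rot: [-1.11, 1.351, -1.352]
ft_force: [0.1, 1.3, 0.4]
opening: 0.0851
```

```bash
python3 - <<'E'
from h import *
plan([.652,-.188,.31],-11.5)
E
```

```text
t 1.77 pos [ 0.4742 -0.1037  0.4044] jaw yaw -11.19 y axis [ 0.0005 -0.0006 -1.    ] F [0.119  1.3454 0.3798] open 0.0851 q6 -0.12
delta [0.2409 0.4725 0.9535]
turn 0.00087 deg -0.311948877386115
```

Call:
{"method": "apply_moves", "body": {"delta_pos": [[0.24,0.3,0.955],[0.24,0.3,0.955],[0.24,0.3,0.955],[0.24,0.3,0.955],[0.24,0.3,0.955],[0.24,0.47,0.955],[0.24,0.47,0.955],[0.24,0.47,0.955]], "turn": [0,0,0,0,0,0,0,0]}}

```text
clock: 2.43
tool_pos: [0.6505, -0.1833, 0.3087]
tool_rot: [-1.114, 1.354, -1.346]
ft_force: [-0.0, -0.3, 0.4]
opening: 0.0857
```

```bash
python3 - <<'E'
from h import *
from rig import read_camera
plan([.652,-.188,.23],-11.5)
for n in ("top","side"):
    c=read_camera(n); cv2.imwrite(f"pics/{n}1.png",c["img"][...,::-1])
E
```

```text
t 2.43 pos [ 0.6505 -0.1833  0.3087] jaw yaw -11.03 y axis [-0.0047  0.0019 -1.    ] F [-0.0362 -0.3173  0.4069] open 0.0857 q6 -0.15
delta [0.0221 0.3935 0.0136]
turn 0.0013 deg -0.4671487340076368
```

View pics/side1.png

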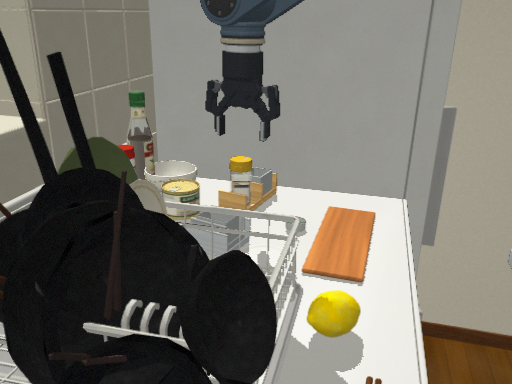

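View pics/top1.png

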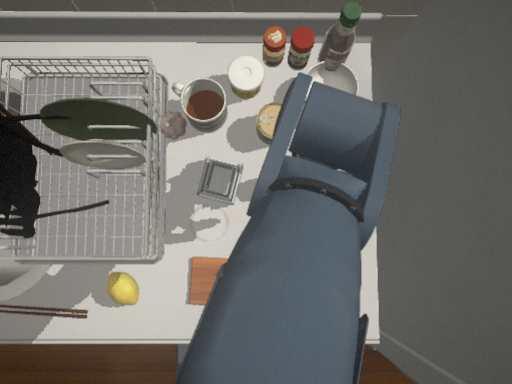

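Call:
{"method": "apply_moves", "body": {"delta_pos": [[0,0,0],[0,0.1,0],[0,0.2,0],[0,0.2,0]], "turn": [0,0,0,0]}}

```text
clock: 2.87
tool_pos: [0.6497, -0.1843, 0.2689]
tool_rot: [-1.113, 1.354, -1.349]
ft_force: [-0.3, 0.1, -1.0]
opening: 0.0854
```

```bash
python3 - <<'E'
from h import *
plan([.6525,-.188,.229],-11.5)
E
```

```text
t 2.87 pos [ 0.6497 -0.1843  0.2689] jaw yaw -11.14 y axis [-0.0032  0.0012 -1.    ] F [-0.3366  0.1102 -1.0092] open 0.0854 q6 -0.15
delta [0.0155 0.1995 0.0178]
turn 0.00101 deg -0.3642127586820436
```

Call:
{"method": "apply_moves", "body": {"delta_pos": [[0.016,0.05,0.016],[0.016,0.1,0.016],[0.016,0.15,0.016],[0.016,0.2,0.016],[0.016,0.2,0.016],[0.016,0.2,0.016]], "turn": [0.001,0.001,0.001,0.001,0.001,0.001]}}

```text
clock: 3.37
tool_pos: [0.6531, -0.1886, 0.2301]
tool_rot: [-1.108, 1.357, -1.355]
ft_force: [0.3, 0.2, 0.7]
opening: 0.0855
```

```bash
python3 - <<'E'
from h import *
from rig import read_camera
plan([.6525,-.188,.229],-11.5)
c=read_camera("side"); cv2.imwrite(f"pics/side2.png",cv2.resize(c["img"][80:230,150:350,::-1],None,fx=4,fy=4))
E
```

```text
t 3.37 pos [ 0.6531 -0.1886  0.2301] jaw yaw -11.51 y axis [-0.001   0.0004 -1.    ] F [0.2957 0.2489 0.7463] open 0.0855 q6 -0.15
delta [-0.0024  0.0056 -0.0035]
turn -4e-05 deg 0.013993843920971472
```

View pics/side2.png

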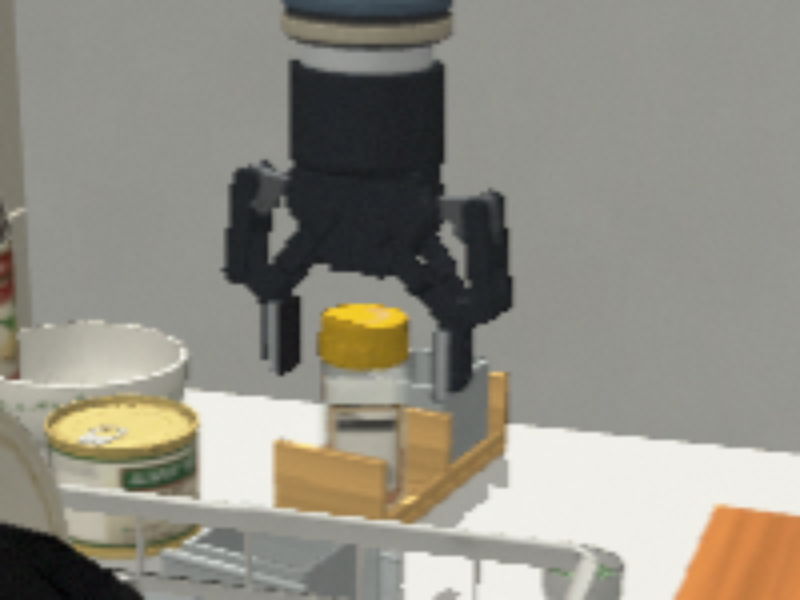

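The open fingers straddle the jar (lid about (365,335) in the crop). Now I close them.

Call:
{"method": "apply_moves", "body": {"delta_pos": [[0,0,0],[0,0,0],[0,0,0],[0,0,0],[0,0,0],[0,0,0],[0,0,0],[0,0,0],[0,0,0]], "turn": [0,0,0,0,0,0,0,0,0], "fingers": 255, "force": 50}}

```text
clock: 4.17
tool_pos: [0.6534, -0.1887, 0.2316]
tool_rot: [-1.107, 1.355, -1.356]
ft_force: [-2.5, 0.7, 5.1]
opening: 0.0479
```

Call:
{"method": "apply_moves", "body": {"delta_pos": [[0,0,0],[0,0,0],[0,0,0],[0,0,0]], "turn": [0,0,0,0]}}

```text
clock: 4.5
tool_pos: [0.6534, -0.1887, 0.2317]
tool_rot: [-1.107, 1.355, -1.356]
ft_force: [-0.9, 1.4, 4.9]
opening: 0.0481
```

```bash
python3 - <<'E'
from h import *
from rig import read_camera
plan([.6525,-.188,.229],-11.5)
c=read_camera("side"); cv2.imwrite(f"pics/side3.png",cv2.resize(c["img"][80:230,150:350,::-1],None,fx=4,fy=4))
E
```

```text
t 4.5 pos [ 0.6534 -0.1887  0.2317] jaw yaw -11.51 y axis [ 0.0011 -0.0004 -1.    ] F [-0.8908  1.4193  4.9204] open 0.0481 q6 -0.15
delta [-0.0026  0.0133 -0.005 ]
turn -4e-05 deg 0.01445067677910572
```

View pics/side3.png

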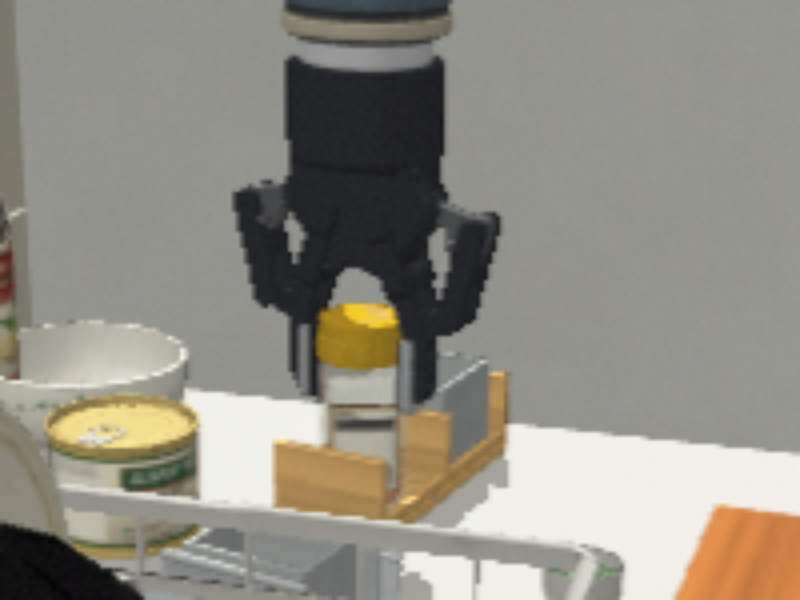

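Call:
{"method": "apply_moves", "body": {"delta_pos": [[0,-0.05,0],[0,-0.1,0],[0,-0.2,0],[0,-0.3,0],[0,-0.4,0],[0,-0.5,0],[0,-0.5,0],[0,-0.5,0]], "turn": [0,0,0,0,0,0,0,0]}}

```text
clock: 5.22
tool_pos: [0.6532, -0.1887, 0.3322]
tool_rot: [-1.106, 1.354, -1.357]
ft_force: [-0.2, 0.6, -2.6]
opening: 0.0483
```

```bash
python3 - <<'E'
from h import *
from rig import read_camera
plan([.437,-.195,.33],-11.5)
c=read_camera("side"); cv2.imwrite(f"pics/side4.png",c["img"][...,::-1])
E
```

```text
t 5.22 pos [ 0.6532 -0.1887  0.3322] jaw yaw -11.52 y axis [ 0.0022 -0.0008 -1.    ] F [-0.2499  0.6022 -2.5898] open 0.0483 q6 -0.15
delta [ 0.2469  0.0084 -1.0529]
turn -5e-05 deg 0.016347357983434563
```

View pics/side4.png

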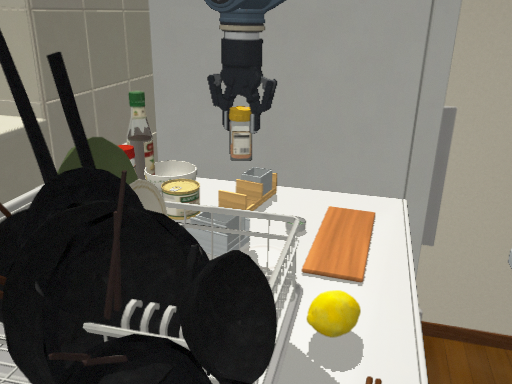

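The jar hangs upright in the gripper, clear of the rack at about (241,133). I carry it to the board.

Call:
{"method": "apply_moves", "body": {"delta_pos": [[0.03,0,-0.1],[0.06,0,-0.25],[0.1,0,-0.4],[0.15,0,-0.55],[0.2,0,-0.7],[0.23,0,-0.85],[0.24,0,-0.95],[0.245,0,-1],[0.245,0,-1],[0.245,0,-1]], "turn": [0,0,0,0,0,0,0,0,0,0]}}

```text
clock: 6.1
tool_pos: [0.4478, -0.1968, 0.3305]
tool_rot: [-1.107, 1.356, -1.356]
ft_force: [-0.9, -0.2, -1.0]
opening: 0.0482
```

```bash
python3 - <<'E'
from h import *
plan([.437,-.195,.235],-11.5)
E
```

```text
t 6.1 pos [ 0.4478 -0.1968  0.3305] jaw yaw -11.53 y axis [ 0.      0.0001 -1.    ] F [-0.9136 -0.1521 -0.9643] open 0.0482 q6 -0.31
delta [ 0.0018  0.4774 -0.0549]
turn -9e-05 deg 0.03367670129084388
```

Call:
{"method": "apply_moves", "body": {"delta_pos": [[0,0.05,-0.02],[0,0.12,-0.05],[0,0.22,-0.05],[0,0.32,-0.05],[0,0.4,-0.05],[0,0.44,-0.05],[0,0.46,-0.05],[0,0.47,-0.05],[0,0.475,-0.05],[0,0.475,-0.05]], "turn": [0,0,0,0,0,0,0,0,0,0]}}

```text
clock: 6.93
tool_pos: [0.438, -0.1949, 0.2362]
tool_rot: [-1.107, 1.355, -1.356]
ft_force: [-0.2, 0.1, -2.0]
opening: 0.0483
```

```bash
python3 - <<'E'
from h import *
from rig import read_camera
plan([.437,-.195,.234],-11.5)
c=read_camera("side"); cv2.imwrite(f"pics/side5.png",cv2.resize(c["img"][80:290,230:430,::-1],None,fx=2.8,fy=2.8))
E
```

```text
t 6.93 pos [ 0.438  -0.1949  0.2362] jaw yaw -11.51 y axis [ 0.0009 -0.0005 -1.    ] F [-0.1574  0.1187 -1.9548] open 0.0483 q6 -0.31
delta [ 0.0017  0.0108 -0.0047]
turn -2e-05 deg 0.008687901591684977
```

View pics/side5.png

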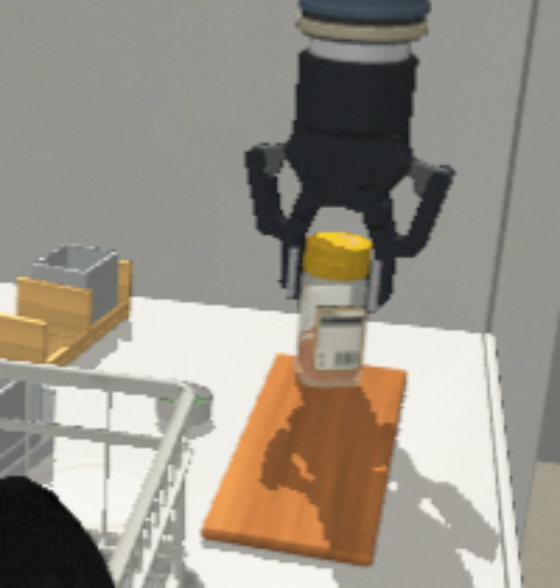

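Call:
{"method": "apply_moves", "body": {"delta_pos": [[0,0.006,0],[0,0.012,0],[0,0.016,0],[0,0.016,0]], "turn": [0,0,0,0]}}

```text
clock: 7.32
tool_pos: [0.4378, -0.1949, 0.2335]
tool_rot: [-1.107, 1.355, -1.356]
ft_force: [-4.4, 2.0, 13.6]
opening: 0.0481
```

Call:
{"method": "apply_moves", "body": {"delta_pos": [[0,-0.004,0],[0,-0.004,0]], "turn": [0,0]}}

```text
clock: 7.48
tool_pos: [0.4377, -0.1948, 0.2336]
tool_rot: [-1.107, 1.355, -1.356]
ft_force: [-0.1, -0.4, 2.8]
opening: 0.0484
```

Call:
{"method": "apply_moves", "body": {"delta_pos": [[0,0,0],[0,0,0],[0,0,0],[0,0,0],[0,0,0],[0,0,0]], "turn": [0,0,0,0,0,0], "fingers": 0}}

```text
clock: 7.98
tool_pos: [0.4376, -0.1948, 0.2333]
tool_rot: [-1.107, 1.356, -1.356]
ft_force: [-0.9, -0.6, 0.9]
opening: 0.0856
```

Call:
{"method": "apply_moves", "body": {"delta_pos": [[0,-0.05,0],[0,-0.1,0],[0,-0.2,0],[0,-0.3,0],[0,-0.4,0],[0,-0.5,0],[0,-0.5,0],[0,-0.5,0]], "turn": [0,0,0,0,0,0,0,0]}}

```text
clock: 8.65
tool_pos: [0.4377, -0.1948, 0.3349]
tool_rot: [-1.106, 1.353, -1.358]
ft_force: [-0.8, 0.9, -0.9]
opening: 0.0853
```

```bash
python3 - <<'E'
from h import *
from rig import read_camera
plan([.52,-.0245,.33],-13.2)
plan([.6445,-.0245,.33],-13.2)
c=read_camera("side"); cv2.imwrite(f"pics/side6.png",c["img"][...,::-1])
E
```

```text
t 8.65 pos [ 0.4377 -0.1948  0.3349] jaw yaw -11.51 y axis [ 0.0027 -0.0016 -1.    ] F [-0.7997  0.9138 -0.8904] open 0.0853 q6 -0.31
delta [-0.9164  0.0245  0.2333]
turn 0.00469 deg -1.6878836758983482
t 8.65 pos [ 0.4377 -0.1948  0.3349] jaw yaw -11.51 y axis [ 0.0027 -0.0016 -1.    ] F [-0.7997  0.9138 -0.8904] open 0.0853 q6 -0.31
delta [-1.0406  0.0261  0.8433]
turn 0.00469 deg -1.6878836758983482
```

View pics/side6.png

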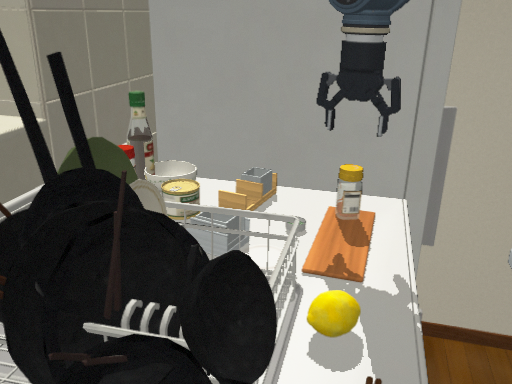

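The jar stands upright at the far end of the board (349,190), and the bay is empty. Next is the nest.

Call:
{"method": "apply_moves", "body": {"delta_pos": [[-0.1,0,0.1],[-0.3,0,0.25],[-0.5,0,0.4],[-0.7,0,0.55],[-0.85,0,0.7],[-0.95,0,0.8],[-1,0,0.843],[-1,0,0.843],[-1,0,0.843],[-1,0,0.843]], "turn": [0.0047,0.0047,0.0047,0.0047,0.0047,0.0047,0.0047,0.0047,0.0047,0.0047]}}

```text
clock: 9.53
tool_pos: [0.6422, -0.0327, 0.3323]
tool_rot: [-1.093, 1.379, -1.376]
ft_force: [0.2, -0.7, 0.9]
opening: 0.0856
```

```bash
python3 - <<'E'
from h import *
from rig import read_camera
plan([.6445,-.0245,.26],-13.2)
c=read_camera("top"); np.savez("top7.npz",**c);cv2.imwrite(f"pics/top7.png",c["img"][...,::-1])
E
```

```text
t 9.53 pos [ 0.6422 -0.0327  0.3323] jaw yaw -13.21 y axis [-0.0021  0.0001 -1.    ] F [ 0.1674 -0.6636  0.8761] open 0.0856 q6 0.11
delta [-0.0426  0.3615  0.0025]
turn -3e-05 deg 0.010022677578177763
```

View pics/top7.png

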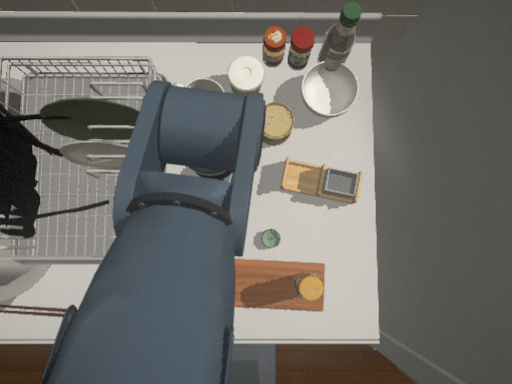

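The rack is in full view with its empty bay at about (303,178), and the jar is on the board at (312,288). I measure the bay.

```bash
python3 - <<'E'
from h import *
c=load("top7.npz"); P=cloud(c)
u0,v0,w,h,f=276,152,90,56,8
im=cv2.resize(c["img"][v0:v0+h,u0:u0+w,::-1],None,fx=f,fy=f,interpolation=cv2.INTER_CUBIC)
im=cv2.convertScaleAbs(im,alpha=1.5)
for k in range(4,w,10): cv2.putText(im,str(u0+k),(k*f,8),0,.3,(0,0,255)); cv2.line(im,(int((k+.5)*f),0),(int((k+.5)*f),h*f),(0,0,255),1)
for k in range(8,h,10): cv2.putText(im,str(v0+k),(0,k*f+8),0,.3,(0,0,255)); cv2.line(im,(0,int((k+.5)*f)),(w*f,int((k+.5)*f)),(0,0,255),1)
cv2.imwrite("pics/rack7.png",im)
z=P[...,2]*1000
for r in range(156,204,3): print(r,z[r,278:368:2].round().astype(int))
E
```

```text
156 [ -4  -4   0   0  -2  47   0  -2  -2  -2   0  -1  -1  -3  -1  -2  -1  -2
  -2   1  -1  -1   1   1  -3   0   0   1  -3   0  -1   0  -1   1  -2  -2
   0  -1  -1  -1   0  -2  -3   1 916]
159 [ -3  -1  -1   0  45  44   1  -3  -5  -2  -1   0  -3  -2  -3  -5  -1 916
  -1  -1   2  -1  -1  -4   0   1  -4  -2   1  -2   1   0  -2   1   0  -2
   0  -3   0  -2  -2  -2   0   0   0]
162 [ -4   0   3  -3  45  45   7  10  14  14  14  11  15  -2   1  -4  -2 916
  -1  -4   0  -3  -2  -1   1  -1   0  -2   0   0  -1  -3  -4  -2  -1  -4
  -1  -3   0   1   0  -2   2   2  -3]
165 [-2 -2 -3 24 46  6  6  5  5  5  7  5  9  8 10 11 11 15 13 14 15 -4  3 45
 45 -2 -3 -2 -1 -4  2 -2 -1 -1 -1 -1 -2 -1 -2 -3  0 -2 -2 -1 -1]
168 [ 1 -1 -1 44 48  4  3  5  6  6  6  2  8  8  6  5  4  4  2  6  5  7 35 44
 13 46 54 57 56 55  0  0 -2 -2  0 -1 -3 -3  0  0 -1  1 -1 -4  0]
171 [-1 -2 -1 47 46  8  3  6  8  5  1  5  5  7  2  5  6  4  5  5  7 10 40 47
 21 56 28 32 34 36 42 44 49 53 54 56 54  2 -1 -1 -3 44 45  1 -2]
174 [ -3  -1  18  41   6   5   3   5   5   5   7   3   6   3   6   4   1   6
   3   7   5  16  42  46  30  57 
[... 793 characters left out ...]
 0 -2  1  2 -4 -2 -3  0  0 -1 -4  9 12 12 10 14 13 12 13 11 39 50 12 17
 23 28 33 41 46 52 53 54 55 58 10  6 15 37 54 40 43  0  1 -3 -3]
195 [ -2  -3   1   0 916   0   1   1  -4   0   0  -1  -3   0   1  -1   1  -2
   6   7  14  18  14  13  14  13   7   8   6   9  14  25  25  33  39  41
  47  53  56  44  44  -2   0  -1   0]
198 [  0   0  -1  -2  -1   0   1  -3  -3  -3   0  -3  -3   2  -2  -1  -1  -2
   0  -1   0  -1  -3  -1  -1   0   5  12  13  12  14  15  12   9   7   4
   5  14  32  47  44 916  -2   0  -2]
201 [ -2   4  -1   1   2  -1   0   3  -2  -1  -2  -1   0   1  -1  -2  -2   1
  -2  -2  -2  -2  -4   1   0  -2  -2  -2   1   1   0  -4  -1   3  11  15
  15  20  33  38   0  -2  -2  -2 916]
```

View pics/rack7.png

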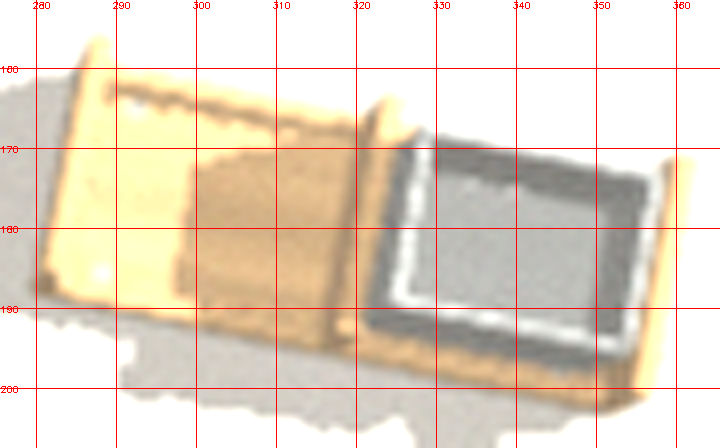

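```bash
python3 - <<'E'
from h import *
c=load("top7.npz"); P=cloud(c)
yaw=np.radians(-11.5)
def toR(X): # rack-aligned coords
    c_,s=np.cos(-yaw),np.sin(-yaw); return np.c_[c_*X[:,0]-s*X[:,1], s*X[:,0]+c_*X[:,1]]
sub=P[150:206,274:370].reshape(-1,3); sub=sub[sub[:,2]<.07]
X=toR(sub); z=sub[:,2]
# slices along rack x : y positions of wall-top points vs x -> angle
w=(z>.040)&(z<.050)
h,e=np.histogram(X[w,1],bins=np.arange(-.16,.02,.002)); 
print([(round(a,3),n) for a,n in zip(e,h) if n>2])
for lo,hi in ((-.075,-.045),(-.145,-.115)): pass
# left wall: max y cluster
yl=X[w,1].max(); L=w&(X[:,1]>yl-.012)
A=np.polyfit(X[L,0],X[L,1],1); print("left wall slope deg",np.degrees(np.arctan(A[0])),"y",np.percentile(X[L,1],[2,50,98]),"x",X[L,0].min(),X[L,0].max(),L.sum())
# lips
l=(z>.0105)&(z<.0175)&(X[:,1]<yl-.008)&(X[:,1]>yl-.07)
xm=np.median(X[l,0])
for nm,mk in (("front",l&(X[:,0]<xm)),("back",l&(X[:,0]>=xm))):
    A=np.polyfit(X[mk,1],X[mk,0],1); print(nm,"lip x",np.percentile(X[mk,0],[5,50,95]),"slope",np.degrees(np.arctan(A[0])),mk.sum())
f=(z>-.001)&(z<.0095)&(X[:,1]<yl-.008)&(X[:,1]>yl-.07)
print("floor" )
c2,s2=np.cos(yaw),np.sin(yaw)
print("frame: world = R(yaw) @ (xr,yr)")
E
```

```text
[(np.float64(-0.156), np.int64(3)), (np.float64(-0.154), np.int64(4)), (np.float64(-0.152), np.int64(3)), (np.float64(-0.146), np.int64(3)), (np.float64(-0.138), np.int64(3)), (np.float64(-0.118), np.int64(3)), (np.float64(-0.104), np.int64(17)), (np.float64(-0.1), np.int64(13)), (np.float64(-0.098), np.int64(32)), (np.float64(-0.096), np.int64(33)), (np.float64(-0.094), np.int64(22)), (np.float64(-0.024), np.int64(18)), (np.float64(-0.022), np.int64(31)), (np.float64(-0.02), np.int64(29)), (np.float64(-0.018), np.int64(18))]
left wall slope deg -0.21549818820060937 y [-0.0231 -0.0202 -0.0172] x 0.6476225783954858 0.708713492353645 96
front lip x [0.6472 0.6497 0.6519] slope 0.012394681323779043 74
back lip x [0.7044 0.7067 0.7091] slope -0.23415879884278099 75
floor
frame: world = R(yaw) @ (xr,yr)
```

```bash
python3 - <<'E'
from h import *
c=load("top0.npz"); P=cloud(c)
for yd in (-12,-13,-14):
    yaw=np.radians(yd); c_,s=np.cos(-yaw),np.sin(-yaw)
    sub=P[148:212,188:252].reshape(-1,3); sub=sub[(sub[:,2]>.050)&(sub[:,2]<.062)]
    X=np.c_[c_*sub[:,0]-s*sub[:,1], s*sub[:,0]+c_*sub[:,1]]
    h,e=np.histogram(X[:,1],bins=np.arange(.06,.17,.002)); print(yd,"y",[(round(a*1000),int(n)) for a,n in zip(e,h) if n])
    h,e=np.histogram(X[:,0],bins=np.arange(.58,.70,.002)); print(yd,"x",[(round(a*1000),int(n)) for a,n in zip(e,h) if n])
E
```

```text
-12 y [(76, 1), (78, 23), (80, 36), (82, 19), (86, 5), (88, 25), (90, 18), (92, 3), (94, 2), (96, 4), (98, 4), (100, 3), (102, 4), (104, 3), (106, 3), (108, 1), (110, 5), (112, 4), (114, 3), (116, 3), (118, 3), (120, 3), (122, 5), (124, 3), (126, 2), (128, 4), (130, 18), (132, 29), (134, 8), (138, 14), (140, 35), (142, 26), (144, 5)]
-12 x [(600, 2), (602, 5), (604, 4), (606, 23), (608, 23), (610, 8), (612, 9), (614, 7), (616, 9), (618, 7), (620, 6), (622, 9), (624, 8), (626, 7), (628, 7), (630, 7), (632, 9), (634, 8), (636, 8), (638, 7), (640, 9), (642, 6), (644, 7), (646, 10), (648, 9), (650, 7), (652, 5), (654, 9), (656, 9), (658, 8), (660, 7), (662, 8), (664, 31), (666, 18), (668, 3), (670, 2), (672, 3)]
-13 y [(88, 6), (90, 34), (92, 34), (94, 5), (98, 14), (100, 32), (102, 3), (104, 3), (106, 3), (108, 4), (110, 4), (112, 3), (114, 3), (116, 4), (118, 2), (120, 3), (122, 3), (124, 4), (126, 4), (128, 3), (130, 2), (132, 5), (134, 4), (136, 2), (138, 4), (140, 4), (142, 29), (144, 22), (146, 1), (150, 27), (152, 36), (154, 17)]
-13 x [(598, 1), (600, 5), (602, 5), (604, 24), (60
[... 337 characters left out ...]
[(100, 22), (102, 37), (104, 20), (110, 28), (112, 19), (114, 2), (116, 4), (118, 4), (120, 2), (122, 4), (124, 3), (126, 4), (128, 3), (130, 3), (132, 2), (134, 5), (136, 3), (138, 3), (140, 3), (142, 4), (144, 4), (146, 3), (148, 3), (150, 4), (152, 10), (154, 36), (156, 9), (160, 5), (162, 43), (164, 30), (166, 2)]
-14 x [(596, 2), (598, 6), (600, 4), (602, 26), (604, 21), (606, 9), (608, 7), (610, 6), (612, 9), (614, 7), (616, 8), (618, 7), (620, 8), (622, 8), (624, 7), (626, 8), (628, 7), (630, 9), (632, 8), (634, 8), (636, 7), (638, 8), (640, 8), (642, 7), (644, 9), (646, 8), (648, 7), (650, 7), (652, 8), (654, 9), (656, 7), (658, 9), (660, 34), (662, 13), (664, 3), (666, 4), (668, 1)]
```

```bash
python3 - <<'E'
from h import *
plan([.646,-.024,.24],-13.3)
E
```

```text
t 9.58 pos [ 0.6421 -0.033   0.3327] jaw yaw -13.24 y axis [-0.0016  0.0001 -1.    ] F [ 0.8714 -0.1398 -0.4084] open 0.0855 q6 0.11
delta [-0.0486  0.4633  0.0093]
turn 0.00016 deg -0.055955225849047
```

Call:
{"method": "apply_moves", "body": {"delta_pos": [[-0.048,0,0.01],[-0.048,0.1,0.01],[-0.048,0.2,0.01],[-0.048,0.3,0.01],[-0.048,0.4,0.01],[-0.048,0.46,0.01],[-0.048,0.46,0.01],[-0.048,0.46,0.01]], "turn": [0,0,0,0,0,0,0,0]}}

```text
clock: 10.25
tool_pos: [0.6469, -0.0237, 0.2415]
tool_rot: [-1.091, 1.378, -1.377]
ft_force: [0.1, 0.9, 0.2]
opening: 0.0849
```

```bash
python3 - <<'E'
from h import *
from rig import read_camera
plan([.646,-.024,.19],-13.3)
c=read_camera("side"); cv2.imwrite(f"pics/side8.png",cv2.resize(c["img"][100:270,130:330,::-1],None,fx=3.5,fy=3.5))
E
```

```text
t 10.25 pos [ 0.6469 -0.0237  0.2415] jaw yaw -13.23 y axis [-0.0004  0.0001 -1.    ] F [0.1364 0.9104 0.2273] open 0.0849 q6 0.12
delta [ 0.0028  0.2575 -0.0041]
turn 0.00019 deg -0.06913190500671362
```

View pics/side8.png

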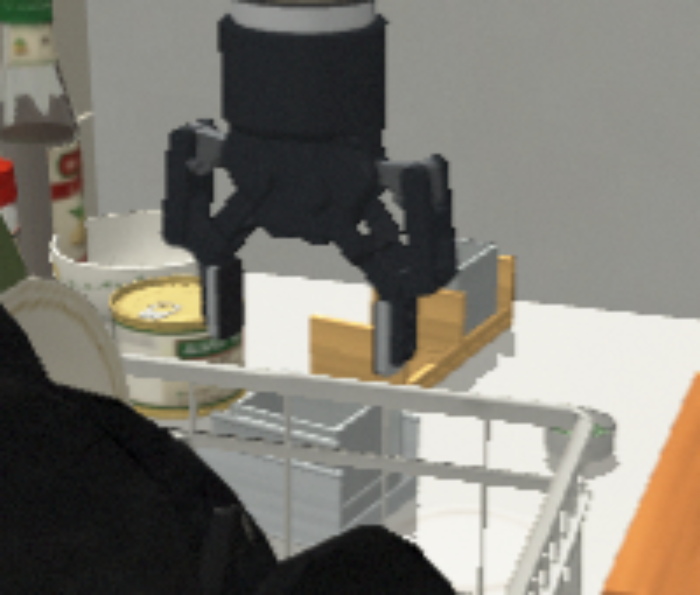

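The fingers straddle the nest (about (300,450) in the crop). I go down.

Call:
{"method": "apply_moves", "body": {"delta_pos": [[0,0.04,-0.002],[0,0.09,-0.002],[0,0.14,-0.002],[0,0.19,-0.002],[0,0.23,-0.002],[0,0.256,-0.002],[0,0.256,-0.002],[0,0.256,-0.002]], "turn": [0,0,0,0,0,0,0,0]}}

```text
clock: 10.97
tool_pos: [0.6465, -0.0235, 0.1898]
tool_rot: [-1.092, 1.377, -1.377]
ft_force: [0.4, -0.6, 0.6]
opening: 0.0854
```

Call:
{"method": "apply_moves", "body": {"delta_pos": [[0,0,0],[0,0,0],[0,0,0],[0,0,0],[0,0,0],[0,0,0],[0,0,0],[0,0,0],[0,0,0]], "turn": [0,0,0,0,0,0,0,0,0], "fingers": 255, "force": 80}}

```text
clock: 11.72
tool_pos: [0.6466, -0.0235, 0.191]
tool_rot: [-1.091, 1.377, -1.377]
ft_force: [-3.3, 0.3, 5.7]
opening: 0.059
```

```bash
python3 - <<'E'
from h import *
from rig import read_camera
plan([.646,-.024,.19],-13.3)
c=read_camera("side"); cv2.imwrite(f"pics/side9.png",cv2.resize(c["img"][100:270,130:330,::-1],None,fx=3.5,fy=3.5))
E
```

```text
t 11.72 pos [ 0.6466 -0.0235  0.191 ] jaw yaw -13.22 y axis [ 0.0005  0.0001 -1.    ] F [-3.2756  0.2519  5.7347] open 0.059 q6 0.12
delta [ 0.0033  0.0051 -0.0022]
turn 0.00022 deg -0.07825368803258925
```

View pics/side9.png

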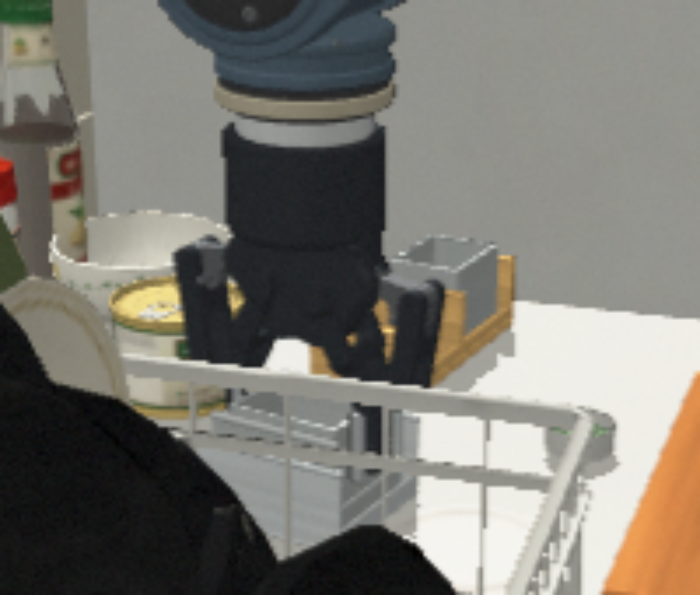

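The fingers hold the tin's ends with an opening of 59 mm. I pull straight up, slowly.

Call:
{"method": "apply_moves", "body": {"delta_pos": [[0,-0.02,0],[0,-0.04,0],[0,-0.06,0],[0,-0.08,0],[0,-0.1,0],[0,-0.12,0],[0,-0.14,0],[0,-0.16,0],[0,-0.18,0],[0,-0.2,0]], "turn": [0,0,0,0,0,0,0,0,0,0]}}

```text
clock: 12.6
tool_pos: [0.6467, -0.0235, 0.231]
tool_rot: [-1.091, 1.376, -1.377]
ft_force: [0.4, -0.4, -1.6]
opening: 0.0589
```

```bash
python3 - <<'E'
from h import *
from rig import read_camera
plan([.646,-.024,.28],-13.3)
c=read_camera("side"); cv2.imwrite(f"pics/side10.png",cv2.resize(c["img"][100:270,130:330,::-1],None,fx=3.5,fy=3.5))
E
```

```text
t 12.6 pos [ 0.6467 -0.0235  0.231 ] jaw yaw -13.2 y axis [ 0.0011 -0.0002 -1.    ] F [ 0.3878 -0.4279 -1.5848] open 0.0589 q6 0.12
delta [ 0.0032 -0.2448 -0.0027]
turn 0.00028 deg -0.09997953384606717
```

View pics/side10.png

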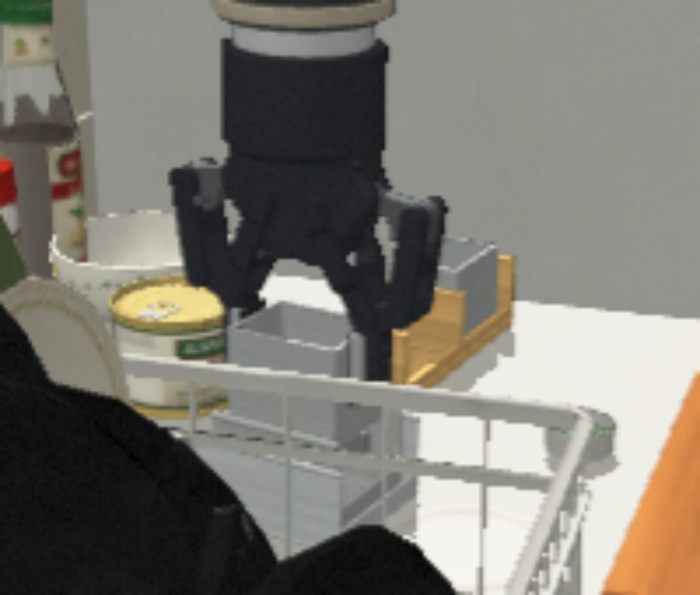

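The tin is out and upright, with about 5 N less load than before. I lift it higher and take it to the left end of the board.

Call:
{"method": "apply_moves", "body": {"delta_pos": [[0,-0.06,0],[0,-0.14,0],[0,-0.24,0],[0,-0.32,0],[0,-0.36,0],[0,-0.36,-0.1],[0,-0.36,-0.2],[0,-0.36,-0.3],[0,-0.36,-0.4],[0,-0.36,-0.5],[0,-0.36,-0.5],[0,-0.36,-0.5]], "turn": [0,0,0,0,0,0,0,0,0,0,0,0]}}

```text
clock: 13.65
tool_pos: [0.5489, -0.0005, 0.3025]
tool_rot: [-1.091, 1.377, -1.377]
ft_force: [-0.2, -1.2, -1.8]
opening: 0.0592
```

```bash
python3 - <<'E'
from h import *
plan([.44,-.025,.30],78.5)
E
```

```text
t 13.65 pos [ 0.5489 -0.0005  0.3025] jaw yaw -13.19 y axis [ 0.0002 -0.     -1.    ] F [-0.1521 -1.1858 -1.8105] open 0.0592 q6 0.14
delta [ 0.2436  0.0124 -0.5019]
turn 0.2453 deg -88.30853024829952
```

Call:
{"method": "apply_moves", "body": {"delta_pos": [[0.03,0,-0.08],[0.08,0,-0.16],[0.12,0,-0.25],[0.16,0,-0.34],[0.2,0,-0.42],[0.23,0,-0.48],[0.244,0,-0.5],[0.244,0,-0.5],[0.244,0,-0.5],[0.244,0,-0.5],[0.244,0,-0.5],[0.244,0,-0.5]], "turn": [0.01,0.03,0.05,0.07,0.09,0.11,0.13,0.15,0.165,0.18,0.195,0.21]}}

```text
clock: 14.65
tool_pos: [0.4416, -0.0256, 0.3024]
tool_rot: [-0.017, 2.213, -2.213]
ft_force: [-0.4, 0.1, -1.4]
opening: 0.0591
```

```bash
python3 - <<'E'
from h import *
plan([.44,-.025,.198],78.5)
E
```

```text
t 14.65 pos [ 0.4416 -0.0256  0.3024] jaw yaw -89.09 y axis [ 0.001  -0.0002 -1.    ] F [-0.3712  0.0696 -1.3613] open 0.0591 q6 1.39
delta [ 0.0084  0.5219 -0.0031]
turn 0.03448 deg -12.412113034287586
```

Call:
{"method": "apply_moves", "body": {"delta_pos": [[0.008,0.03,0],[0.008,0.08,0],[0.008,0.16,0],[0.008,0.24,0],[0.008,0.32,0],[0.008,0.4,0],[0.008,0.46,0],[0.008,0.5,0],[0.008,0.52,0],[0.008,0.526,0],[0.008,0.526,0],[0.008,0.526,0]], "turn": [0.01,0.02,0.03,0.0345,0.0345,0.0345,0.0345,0.0345,0.0345,0.0345,0.0345,0.0345]}}

```text
clock: 15.65
tool_pos: [0.4394, -0.0254, 0.1974]
tool_rot: [-0.209, -2.119, 2.119]
ft_force: [-0.4, 0.1, -1.7]
opening: 0.0592
```

```bash
python3 - <<'E'
from h import *
from rig import read_camera
plan([.44,-.025,.193],78.5)
c=read_camera("side"); cv2.imwrite(f"pics/side11.png",cv2.resize(c["img"][100:290,230:430,::-1],None,fx=3,fy=3))
E
```

```text
t 15.65 pos [ 0.4394 -0.0254  0.1974] jaw yaw -101.23 y axis [ 0.001  -0.0002 -1.    ] F [-0.3599  0.1435 -1.7167] open 0.0592 q6 1.6
delta [-0.0024  0.0221 -0.0025]
turn 0.00075 deg -0.27146213332787283
```

View pics/side11.png

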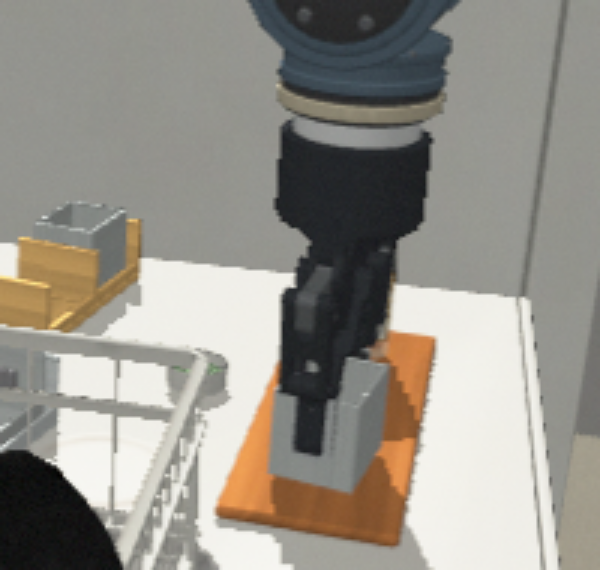

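The tin is upright just above the left end of the board at about (330,420) in the crop. I lower it until it touches.

Call:
{"method": "apply_moves", "body": {"delta_pos": [[0,0.006,0],[0,0.012,0],[0,0.017,0],[0,0.021,0],[0,0.021,0]], "turn": [0,0,0,0,0]}}

```text
clock: 16.12
tool_pos: [0.4391, -0.0253, 0.193]
tool_rot: [-0.208, -2.118, 2.119]
ft_force: [-2.1, 0.2, 6.0]
opening: 0.0593
```

Call:
{"method": "apply_moves", "body": {"delta_pos": [[0,-0.002,0],[0,-0.002,0],[0,-0.002,0],[0,-0.002,0],[0,-0.002,0],[0,-0.002,0]], "turn": [0,0,0,0,0,0], "fingers": 0}}

```text
clock: 16.62
tool_pos: [0.4391, -0.0253, 0.1931]
tool_rot: [-0.208, -2.118, 2.118]
ft_force: [-0.7, 0.5, 0.7]
opening: 0.0853
```

Call:
{"method": "apply_moves", "body": {"delta_pos": [[0,-0.03,0],[0,-0.08,0],[0,-0.16,0],[0,-0.24,0],[0,-0.32,0],[0,-0.4,0],[0,-0.4,0],[0,-0.4,0]], "turn": [0,0,0,0,0,0,0,0]}}

```text
clock: 17.28
tool_pos: [0.4391, -0.0253, 0.2741]
tool_rot: [-0.211, -2.119, 2.12]
ft_force: [0.0, 0.0, -0.4]
opening: 0.0853
```

```bash
python3 - <<'E'
from h import *
from rig import read_camera
plan([.4391,-.0253,.273],-11.5)
for n in ("side","top"):
    c=read_camera(n); np.savez(n+"12.npz",**c); cv2.imwrite(f"pics/{n}12.png",c["img"][...,::-1])
E
```

```text
t 17.28 pos [ 0.4391 -0.0253  0.2741] jaw yaw -101.22 y axis [ 0.0023 -0.0004 -1.    ] F [ 0.0326  0.0497 -0.4231] open 0.0853 q6 1.6
delta [0.0001 0.0055 0.0001]
turn -0.24923 deg 89.72416052516365
```

View pics/side12.png

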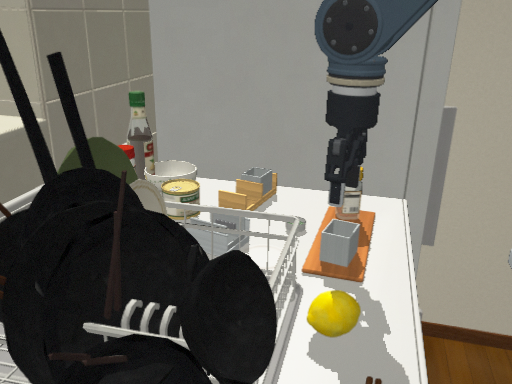

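View pics/top12.png

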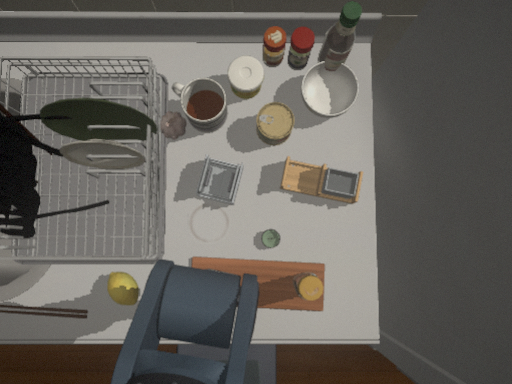

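The tin stands free on the board (340,243 in the side view). The top view shows the small tin gone from the nest, with the arm covering the left end of the board. I turn the hand for the long sides.

Call:
{"method": "apply_moves", "body": {"delta_pos": [[0,0,0],[0,0,0],[0,0,0],[0,0,0],[0,0,0],[0,0,0],[0,0,0],[0,0,0],[0,0,0],[0,0,0],[0,0,0],[0,0,0]], "turn": [-0.02,-0.04,-0.06,-0.08,-0.1,-0.12,-0.14,-0.16,-0.18,-0.19,-0.2,-0.2]}}

```text
clock: 18.38
tool_pos: [0.4388, -0.0253, 0.2723]
tool_rot: [-0.926, 1.574, -1.572]
ft_force: [-0.5, -0.7, 1.0]
opening: 0.0854
```

```bash
python3 - <<'E'
from h import *
plan([.4391,-.0253,.273],-11.5)
E
```

```text
t 18.38 pos [ 0.4388 -0.0253  0.2723] jaw yaw -29.07 y axis [-0.0017  0.0003 -1.    ] F [-0.4842 -0.7184  0.9793] open 0.0854 q6 0.34
delta [-0.0006 -0.0034  0.0011]
turn -0.04881 deg 17.57209214255097
```

Call:
{"method": "apply_moves", "body": {"delta_pos": [[0,0,0],[0,0,0],[0,0,0],[0,0,0],[0,0.1,0],[0,0.2,0],[0,0.3,0],[0,0.36,0],[0,0.395,0],[0,0.395,0],[0,0.395,0]], "turn": [-0.016,-0.032,-0.049,-0.049,-0.049,-0.049,-0.049,-0.049,-0.049,-0.049,-0.049]}}

```text
clock: 19.3
tool_pos: [0.4391, -0.0253, 0.1941]
tool_rot: [-1.106, 1.359, -1.358]
ft_force: [0.6, 0.1, -0.2]
opening: 0.0853
```

```bash
python3 - <<'E'
from h import *
from rig import read_camera
plan([.4391,-.0253,.193],-11.5)
c=read_camera("side"); cv2.imwrite(f"pics/side13.png",cv2.resize(c["img"][100:290,230:430,::-1],None,fx=3,fy=3))
E
```

```text
t 19.3 pos [ 0.4391 -0.0253  0.1941] jaw yaw -11.71 y axis [-0.0004  0.0001 -1.    ] F [ 0.6338  0.1129 -0.2298] open 0.0853 q6 0.04
delta [-0.0001  0.0057 -0.0002]
turn -0.00059 deg 0.21179550374702671
```

View pics/side13.png

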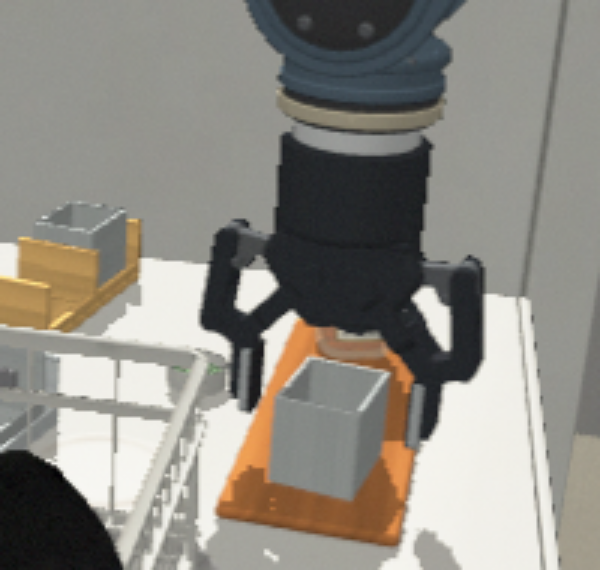

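The fingers stand either side of the tin's long sides (about (245,375) and (425,405) in the crop). I close them.

Call:
{"method": "apply_moves", "body": {"delta_pos": [[0,0,0],[0,0,0],[0,0,0],[0,0,0],[0,0,0],[0,0,0],[0,0,0],[0,0,0],[0,0,0],[0,0,0],[0,0,0]], "turn": [-0.0006,-0.0006,-0.0006,-0.0006,-0.0006,-0.0006,-0.0006,-0.0006,-0.0006,-0.0006,-0.0006], "fingers": 255, "force": 50}}

```text
clock: 20.27
tool_pos: [0.4392, -0.0253, 0.1947]
tool_rot: [-1.108, 1.353, -1.355]
ft_force: [-2.0, -0.0, 8.6]
opening: 0.0452
```

Call:
{"method": "apply_moves", "body": {"delta_pos": [[0,-0.04,0],[0,-0.1,0],[0,-0.2,0],[0,-0.3,0],[0,-0.4,0],[0,-0.5,0],[0,-0.55,0],[0,-0.55,0],[0,-0.55,0]], "turn": [0,0,0,0,0,0,0,0,0]}}

```text
clock: 21.02
tool_pos: [0.4388, -0.0253, 0.3044]
tool_rot: [-1.108, 1.353, -1.354]
ft_force: [-0.1, -0.0, -2.0]
opening: 0.0455
```

```bash
python3 - <<'E'
from h import *
from rig import read_camera
plan([.6531,-.1916,.303],-11.5)
c=read_camera("side"); cv2.imwrite(f"pics/side14.png",c["img"][...,::-1])
E
```

```text
t 21.02 pos [ 0.4388 -0.0253  0.3044] jaw yaw -11.38 y axis [ 0.0009 -0.0002 -1.    ] F [-0.135  -0.0147 -1.9937] open 0.0455 q6 0.04
delta [0.604  0.0081 1.2143]
turn 0.00034 deg -0.12277969056233928
```

View pics/side14.png

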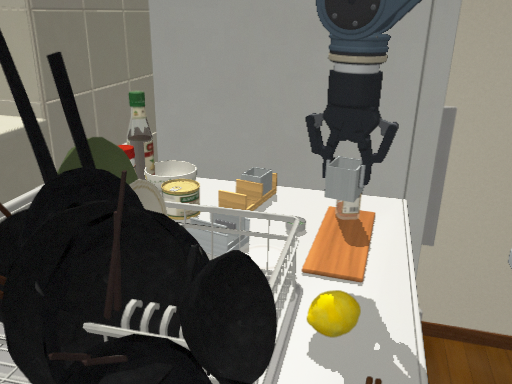

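The tin is held by its long sides and clear of the board at (345,178). I carry it to the bay, forward first so as to stay clear of the jar.

Call:
{"method": "apply_moves", "body": {"delta_pos": [[0,0,0.1],[0,0,0.25],[0,0,0.4],[0.1,0,0.55],[0.2,0,0.7],[0.3,0,0.85],[0.4,0,0.95],[0.5,0,1],[0.6,0,1],[0.6,0,1],[0.6,0,1]], "turn": [0,0,0,0,0,0,0,0,0,0,0]}}

```text
clock: 21.98
tool_pos: [0.611, -0.183, 0.3024]
tool_rot: [-1.109, 1.357, -1.353]
ft_force: [-0.2, -0.6, -1.6]
opening: 0.0457
```

```bash
python3 - <<'E'
from h import *
plan([.6531,-.1916,.29],-11.5)
E
```

```text
t 21.98 pos [ 0.611  -0.183   0.3024] jaw yaw -11.46 y axis [-0.0024  0.001  -1.    ] F [-0.2458 -0.5844 -1.6183] open 0.0457 q6 -0.16
delta [0.0002 0.0615 0.2148]
turn 0.0001 deg -0.03519913005351327
```

Call:
{"method": "apply_moves", "body": {"delta_pos": [[0,0,0.07],[0,0.04,0.14],[0,0.1,0.2],[0,0.16,0.215],[0,0.21,0.215],[0,0.24,0.215],[0,0.24,0.215],[0,0.24,0.215]], "turn": [0,0,0,0,0,0,0,0]}}

```text
clock: 22.65
tool_pos: [0.6532, -0.1906, 0.2559]
tool_rot: [-1.109, 1.355, -1.353]
ft_force: [-0.1, -0.5, -1.3]
opening: 0.0453
```

```bash
python3 - <<'E'
from h import *
from rig import read_camera
plan([.6531,-.1916,.25],-11.5)
c=read_camera("side"); np.savez("side15.npz",**c); cv2.imwrite(f"pics/side15.png",cv2.resize(c["img"][120:220,180:310,::-1],None,fx=6,fy=6,interpolation=cv2.INTER_CUBIC))
E
```

```text
t 22.65 pos [ 0.6532 -0.1906  0.2559] jaw yaw -11.37 y axis [-0.0008  0.0003 -1.    ] F [-0.0531 -0.5267 -1.2546] open 0.0453 q6 -0.15
delta [0.005  0.0296 0.0004]
turn 0.00037 deg -0.1332562677042688
```

View pics/side15.png

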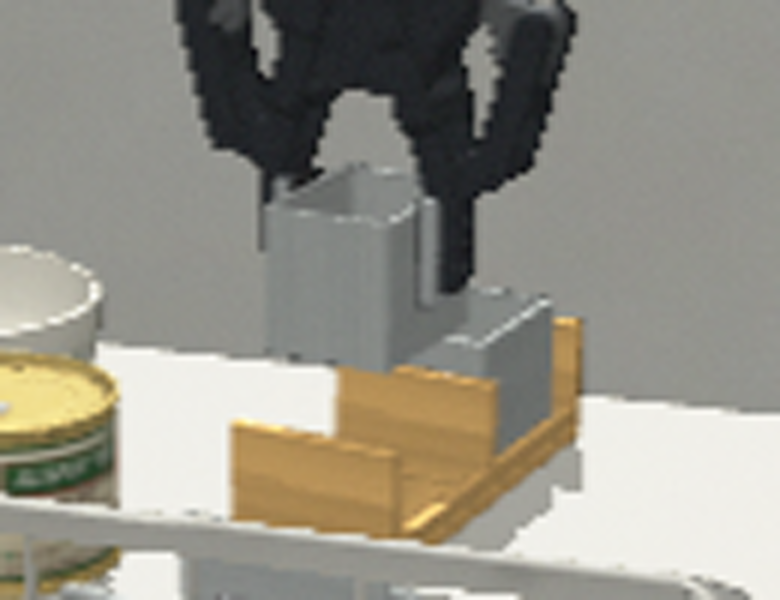

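```bash
python3 - <<'E'
from h import *
s=load("side15.npz"); yaw=np.radians(-11.45);R=np.array([[np.cos(yaw),-np.sin(yaw)],[np.sin(yaw),np.cos(yaw)]])
def pr(o,pts): 
    X=np.array([[*(np.array(o)+R@p[:2]),p[2]] for p in np.array(pts,float)]); q=proj(s,X); return X,(q+.5-[180,120])*6
print("tin bottom near(-x,+y),(+x,+y), top same", pr([.6532,-.1906],[[-.023,.03,.0692],[.023,.03,.0692],[-.023,.03,.1192],[.023,.03,.1192]])[1])
b=[.6531,-.1916]
print("near wall top outer (+-31, 40), far wall top inner/outer(+-31,-34/-40)", pr(b,[[-.031,.040,.046],[.031,.040,.046],[-.031,-.034,.046],[.031,-.034,.046]])[1])
print("rack tin near top corners",pr(b,[[-.023,-.044,.056],[.023,-.044,.056]])[1])
E
```

```text
tin bottom near(-x,+y),(+x,+y), top same [[386.1582 368.4439]
 [261.5647 345.4948]
 [387.9553 219.8974]
 [260.87   199.3486]]
near wall top outer (+-31, 40), far wall top inner/outer(+-31,-34/-40) [[394.5224 448.5099]
 [227.0608 415.676 ]
 [491.5169 379.495 ]
 [332.2154 350.3579]]
rack tin near top corners [[483.5136 339.9423]
 [365.6726 319.0624]]
```

Predicted and seen pixels agree to within about 1 px (1 to 2 mm) for both the tin and the rack. I go down in stages and watch the force.

Call:
{"method": "apply_moves", "body": {"delta_pos": [[0.002,0.025,0],[0.002,0.05,0],[0.002,0.075,0],[0.002,0.1,0],[0.002,0.125,0],[0.002,0.15,0],[0.002,0.175,0],[0.002,0.175,0]], "turn": [0.0004,0.0004,0.0004,0.0004,0.0004,0.0004,0.0004,0.0004]}}

```text
clock: 23.37
tool_pos: [0.6533, -0.1912, 0.2197]
tool_rot: [-1.108, 1.357, -1.355]
ft_force: [0.7, -0.6, -1.8]
opening: 0.0455
```

```bash
python3 - <<'E'
from h import *
from rig import read_camera
plan([.6531,-.1912,.1927],-11.5)
c=read_camera("side"); np.savez("side16.npz",**c); cv2.imwrite(f"pics/side16.png",cv2.resize(c["img"][120:220,180:310,::-1],None,fx=6,fy=6,interpolation=cv2.INTER_CUBIC))
E
```

```text
t 23.37 pos [ 0.6533 -0.1912  0.2197] jaw yaw -11.52 y axis [-0.0016  0.0006 -1.    ] F [ 0.6559 -0.5995 -1.827 ] open 0.0455 q6 -0.15
delta [ 0.0003  0.1352 -0.0005]
turn -4e-05 deg 0.016151503489183483
```

View pics/side16.png

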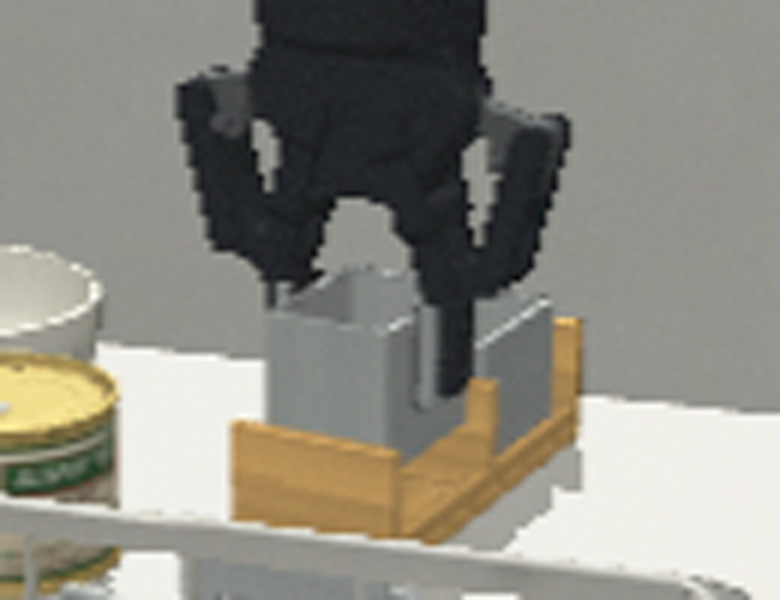

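The tin is between the end walls with no contact force. I continue down.

Call:
{"method": "apply_moves", "body": {"delta_pos": [[0,0.02,0],[0,0.04,0],[0,0.06,0],[0,0.08,0],[0,0.1,0],[0,0.115,0],[0,0.115,0]], "turn": [0,0,0,0,0,0,0]}}

```text
clock: 24.0
tool_pos: [0.6533, -0.1912, 0.1972]
tool_rot: [-1.108, 1.357, -1.355]
ft_force: [0.1, 0.1, -2.9]
opening: 0.0454
```

Past the lip tops, still no contact.

Call:
{"method": "apply_moves", "body": {"delta_pos": [[0,0.006,0],[0,0.012,0],[0,0.018,0],[0,0.023,0],[0,0.023,0]], "turn": [0,0,0,0,0]}}

```text
clock: 24.42
tool_pos: [0.6535, -0.1912, 0.1934]
tool_rot: [-1.107, 1.356, -1.356]
ft_force: [-0.5, 0.6, -0.8]
opening: 0.0453
```

```bash
python3 - <<'E'
from h import *
from rig import read_camera
plan([.6531,-.1912,.1927],-11.5)
c=read_camera("side"); np.savez("side17.npz",**c); cv2.imwrite(f"pics/side17.png",cv2.resize(c["img"][120:220,180:310,::-1],None,fx=6,fy=6,interpolation=cv2.INTER_CUBIC))
E
```

```text
t 24.42 pos [ 0.6535 -0.1912  0.1934] jaw yaw -11.51 y axis [-0.0001  0.     -1.    ] F [-0.5434  0.6003 -0.8364] open 0.0453 q6 -0.15
delta [ 0.0003  0.0033 -0.0021]
turn -3e-05 deg 0.012309051382686675
```

View pics/side17.png

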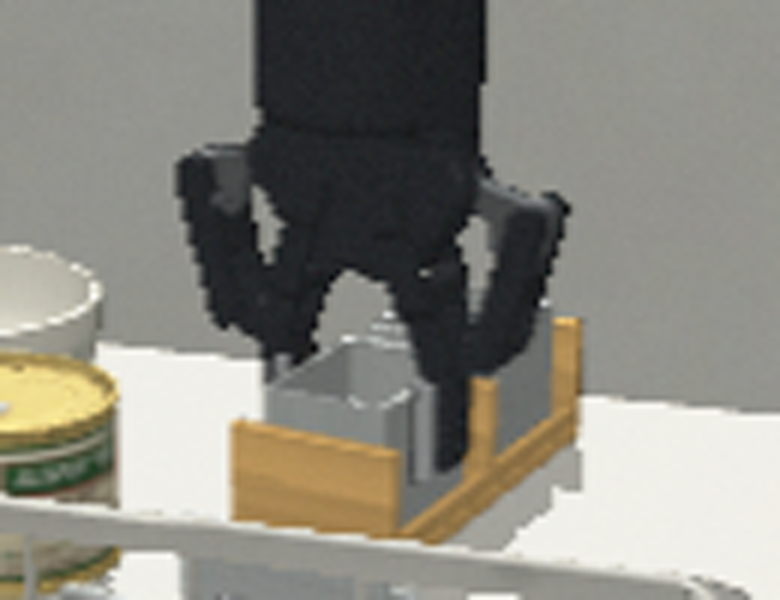

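Nearly seated. I go down another 1.5 mm until it touches, watching the force.

Call:
{"method": "apply_moves", "body": {"delta_pos": [[0,0.004,0],[0,0.008,0],[0,0.008,0]], "turn": [0,0,0]}}

```text
clock: 24.72
tool_pos: [0.6536, -0.1913, 0.1928]
tool_rot: [-1.107, 1.355, -1.356]
ft_force: [-3.9, 0.1, 6.5]
opening: 0.0453
```

Contact came at a TCP height of 192.8 mm, where 192.7 mm was expected for seated. I let go and withdraw.

Call:
{"method": "apply_moves", "body": {"delta_pos": [[0,-0.002,0],[0,-0.002,0],[0,-0.002,0],[0,-0.002,0],[0,-0.002,0],[0,-0.002,0],[0,-0.002,0]], "turn": [0,0,0,0,0,0,0], "fingers": 0}}

```text
clock: 25.3
tool_pos: [0.6536, -0.1912, 0.1923]
tool_rot: [-1.107, 1.356, -1.356]
ft_force: [-0.8, -0.2, -0.0]
opening: 0.0852
```

Call:
{"method": "apply_moves", "body": {"delta_pos": [[0,-0.03,0],[0,-0.08,0],[0,-0.16,0],[0,-0.26,0],[0,-0.36,0],[0,-0.46,0],[0,-0.56,0],[0,-0.66,0],[0,-0.7,0],[0,-0.7,0]], "turn": [0,0,0,0,0,0,0,0,0,0]}}

```text
clock: 26.13
tool_pos: [0.6538, -0.1914, 0.3352]
tool_rot: [-1.105, 1.352, -1.359]
ft_force: [0.9, -0.2, 0.6]
opening: 0.0853
```

Call:
{"method": "apply_moves", "body": {"delta_pos": [[-0.1,0,-0.1],[-0.2,0,-0.2],[-0.35,0,-0.3],[-0.5,0,-0.4],[-0.65,0,-0.5],[-0.8,0,-0.5],[-0.8,0,-0.5],[-0.8,0,-0.5]], "turn": [0,0,0,0,0,0,0,0]}}

```text
clock: 26.8
tool_pos: [0.5873, -0.0133, 0.3315]
tool_rot: [-1.11, 1.355, -1.354]
ft_force: [0.5, -0.2, 0.2]
opening: 0.0855
```

```bash
python3 - <<'E'
from h import *
from rig import read_camera
plan([.6531,-.1912,.1927],-11.5)
for n in ("side","top"):
    c=read_camera(n); np.savez(n+"18.npz",**c); cv2.imwrite(f"pics/{n}18.png",c["img"][...,::-1])
    if n=="side": cv2.imwrite(f"pics/side18c.png",cv2.resize(c["img"][140:240,180:310,::-1],None,fx=6,fy=6,interpolation=cv2.INTER_CUBIC))
P=cloud(c);z=P[...,2]*1000
for r in range(160,200,4): print(r,z[r,278:368:2].round().astype(int))
E
```

```text
t 26.8 pos [ 0.5873 -0.0133  0.3315] jaw yaw -11.38 y axis [-0.0012  0.     -1.    ] F [ 0.4601 -0.2401  0.2131] open 0.0855 q6 0.1
delta [0.8069 0.6935 0.4988]
turn 0.00033 deg -0.11796118721589721
160 [ -2  -2   1   0  45  45  12  55  57  57 916  -1   0  -2  -2   0  -3  -3
  -2   1  -2   0  -1   0  -1   2  -2  -1  -3  -1  -3  -3  -1  -3  -1   1
  -1   1  -1   2   1  -3  -4  -2  -1]
164 [-2  0 -1 15 46  3 56 14 19 24 27 34 36 38 43 44 51 53 55 57 57 -1 -4 47
 44 -1 -1 -1  0  2 -1  3 -2 -2  0  1  1  0 -2  2 -1 -2 -1  0 -1]
168 [-3  0 -3 45 46  9 55  6  8  7  6  7  5 10  5  8 11 19 19 26 29 55 32 42
 13 46 51 51 56 55  1  1 -1 -3 -2  0  0 -1 -2  0  2 -2 -2 -3 -3]
172 [-2  0 -2 45 44 43  5  9  7  6  8  6  7 10  9  8  8  8  5  5 32 54 43 45
 29 54 15 21 23 28 30 35 39 42 45 52 55 56 55 55 -1 43 46  0 -2]
176 [-1 -2 38 46  7 55  6  7 10  9  6  9  8  6  9  7  5  6  8 11 45 25 47 46
 38 56  6  9  6  9  5  7  7  5  8 12 16 21 26 45 55 46 44  0  2]
180 [ 1  3 44 45 29 52  7  5  9 12  7  7  6 10  5  6  7  7  7 27 55 33 45 20
 48  7  6  8 10  7  7  8  7  8 10  7  7 17 34 52 38 44 -3 -4 -1]
184 [-3 19 46  5 19 23 26 34 41 44 51 53 57 52 53  9  8  8  7 40 55 44 45 33
 55  9  7  8  8 10  8  9  8  7  6  9  7 20 40 55 42 44 -4 -3 -2]
188 [ -2   5   9  14  14  11  12  17  13   6   5   3  10  15  21  25  30  35
  39  43  31  45 916  41  57   8   4   8   9   6   9   9   8  11   7   9
   8  29  46  55  44  43   0   0  -2]
192 [ 0 -1  0  0 -2 -4 -2 -3 -3  0  1  5 12 13 12 12 12 14 14 10 41 44 10 18
 22 27 34 40 44 49 53 55 57 55  8  7 15 32 55 40 47 -1  1 -3 -1]
196 [ -2  -4  -3  -1  -4   2  -4  -3  -3   0  -3  -1   0  -1 916  -3  -5  -3
  -1  -3  -4   4  14  11  14  13  11  14  14   4   4   8  14  23  24  28
  34  40  28  45  46  -1  -4  -1   0]
```

View pics/side18c.png

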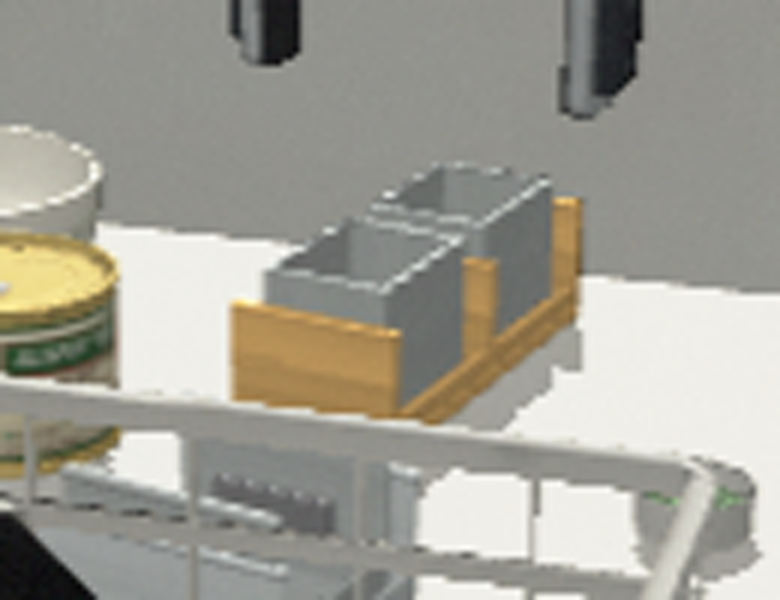

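View pics/top18.png

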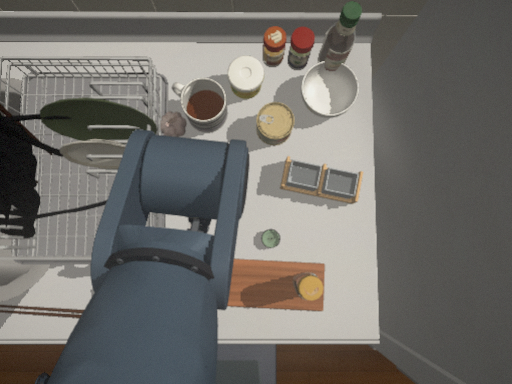

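View pics/side18.png

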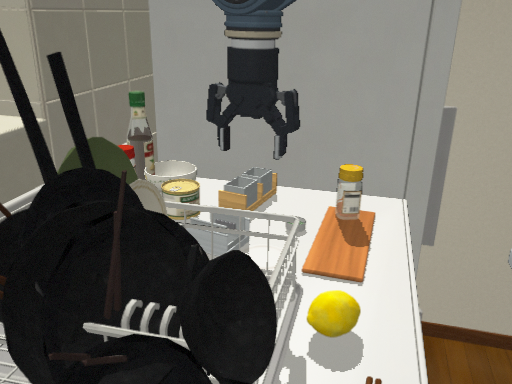

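The tin sits flat in the bay, its rim at 55 to 57 mm all round in the depth. The jar stands on the board (349,190), and the can and tea light look unmoved. I do one last numeric check and then hand in.

Call:
{"method": "apply_moves", "body": {"delta_pos": [[0,0,0],[0,0,0]], "turn": [0,0]}}

```text
clock: 27.07
tool_pos: [0.5875, -0.0155, 0.3319]
tool_rot: [-1.107, 1.357, -1.357]
ft_force: [-0.3, -0.2, -1.0]
opening: 0.0857
```

```bash
python3 - <<'E'
from h import *
from rig import observe, env
for f in ("top0.npz","top18.npz"):
    P=cloud(load(f))
    def md(box,lo,hi):
        u0,v0,u1,v1=box; s=P[v0:v1,u0:u1].reshape(-1,3); s=s[(s[:,2]>lo)&(s[:,2]<hi)]; return s.mean(0),len(s)
    print(f,"can",md((255,98,297,145),.05,.065),"tea",md((258,226,283,252),.008,.022),"jar on board",md((290,265,330,312),.095,.12))
s=observe();print(s["clock"],np.array(s["ft_force"]),np.abs(s["qd"]).max())
print(env.hand_in())
E
```

```text
top0.npz can (array([ 0.7608, -0.1351,  0.0541]), 1128) tea (array([ 0.5284, -0.1288,  0.0106]), 67) jar on board (array([nan, nan, nan]), 0)
top18.npz can (array([ 0.7609, -0.1352,  0.0541]), 1120) tea (array([ 0.5282, -0.1278,  0.0104]), 77) jar on board (array([ 0.4384, -0.1945,  0.1071]), 496)
27.0667 [-0.2596 -0.2229 -0.9565] 0.0024717779275813404
the job is handed in; nothing more can be done
None<stdin>:6: RuntimeWarning: Mean of empty slice.
  ret = um.true_divide(
```

The job is done and handed in at 27.1 s of the 67 s allowed. I took these steps in order:
1. **Jar:** I moved it from the bay to the right end of the board.
2. **Tin out of the nest:** I pulled it straight up by its short ends, stood it on the left end of the board and let go.
3. **Tin into the bay:** I took it again by its long sides and set it in the empty bay. It touched down at a TCP height of 192.8 mm, against 192.7 mm expected. I then let go and moved the hand clear.

**Last checks:**
- **Tin:** its rim reads 55–57 mm all round, where 56 mm means seated flat.
- **Jar:** it stands upright on the board at (0.438, -0.195), top at 107 mm against 108 mm expected.
- **Bystanders:** the can moved by no more than 0.1 mm and the tea light by about 1 mm, both within measurement noise.
- **Robot:** the hand was clear of everything and at rest. The highest wrist force I read was about 14 N, when the jar touched the board.

**Disagreements:** before lowering the tin, the side camera differed from my prediction by about 1 pixel (1–2 mm), but the tin went in without touching the rack. The gripper read 48 mm on the 45 mm jar, because it held it partly by the lid. No check failed.

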